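# Rack the cut hex pieces and chuck the stock bar

## Robot

A 6-joint arm with a two-finger parallel gripper is mounted at the origin on a cart in front of the work surface, level with it; the furniture and walls round the work are solid. World frame = base frame: x ahead of the robot, y to its left, z up, the work surface at z = 0. Lengths are in m, angles in rad, forces in N, time in s.
With the tool pointing down it reaches from about 0.325 to 1 m from the base axis. Payload 5.1 kg.
Tool frame: the origin (TCP) lies at the centre of the arm's flange, where the gripper is bolted on; the fingertips stand 173 mm ahead of it and the grasp point (between the pads) lies 155 mm ahead of it (grip_depth is the distance from the TCP to the grasp point, in m); z points along the fingers, y is the line along which they close (so a half turn about z gives the same grasp; the last joint's range is limited). The gripper opens to 85 mm and grips with 20 to 120 N. Pads are 22 mm wide; open, the fingers measure 114 mm over their backs; the gripper's body (76 mm by 85 mm) begins 54 mm behind the grasp point. The pads swing forward as they close: fully open they stand 13 mm farther back than shut.
Start: joints at [-1.184, 0.124, 1.65, -0, 1.367, -0.083], TCP at [0.294, -0.58, 0.405] pointing down, gripper open.
Joint ranges: [-2.61, 2.61], [-1.02, 2.33], [0.03, 2.71], [-1.35, 4.49], [0.32, 2.68], [-2.91, 2.91]. Speed limits (rad/s): [2.57, 2.57, 3.14, 3.14, 3.14, 3.14].

## Interface

Orientations are given as a 3x3 rotation matrix whose columns are the frame's x, y, z axes.
In Python, from plant import * gives the robot as it stands.
- The arm moves only by the tool move_arm, never from a script. Its argument "commands" is a list of rows, each an object with "jaw": the closure, from -1 (fully open) to 1 (shut); "slide": the shift along the tool's x, y, z normalised to -1 to 1, where 1 is 5 cm, a list of three; "twist": the turn about the tool's z normalised to -1 to 1, where 1 is 4 degrees. A call has 1 to 20 rows; each row shifts and turns the commanded pose from where the row before left it, along the tool's axes as they then stand; what a row does not reach is not made up. A row lasts 1/8 s, in which the tool goes at most 62.5 mm and 10.7 degrees, less where a joint would pass 70% of its speed; a pose out of reach is approached as far as the arm can. A call with a number of a shift or a turn outside -1 to 1 is refused whole. A call with a gripper value outside its range is refused whole. The fingers move at their own pace and stop on an object; "force" is the grip in N (left out, the last holds). Time passes only in rows, so rows that do not move let the fingers close. It gives the time, the measured TCP pose, the force, the opening and the grip force at its end, in the units of the state.
- state(): the state, without advancing time (a new reading comes with each control period).
- camera(name): name is "side" or "top"; returns a dict with "color" (480x640x3 uint8, blue, green, red), "intrinsics" (3x3 intrinsics, pixels), "extrinsics" (4x4, takes a point from camera to world coordinates). Camera axes: x right, y down, z forward; pixel columns grow to the right and rows downward; lengths in m; the calibration is good to about 2 mm. A picture is of the moment at which its call begins. There is no depth.
- sign_off(): hands the job in; it is judged then, once.
Trained networks look in a picture, given as the dict that the camera call returned (one of the last four; its "shot" number tells which), for a name from the list of things; names that differ only in an ending like _2 or _b are one class to them, and where a whole thing is asked for, a point or a joint stands for the part that bears it (a point fixed in the world has none). Each returns a list of dicts, best first, with "conf" (0 to 1); they miss things now and then, are a little off and sometimes report something else, mostly with a low value. They report only what shows in the picture. A call takes as long as a camera call.
- boxes_of(name, picture): "pixel" ([row, column] in pixels, amid what is visible of it).
The state is a dict: "t": time; "q": joint angles; "joint_vel": joint speeds; "joint_efforts": joint torques, N m; "tool_pos": TCP position; "tool_rot": TCP orientation; "ft_force": force on the tool from outside, world axes, zero at the start; "moment": the same for the moment, N m; "width": finger opening in m; "gripper_force": force on a finger pad.
Only numpy, scipy, OpenCV 4.12 (cv2) and the standard library are available. Lean on these libraries where they do the work, as an engineer would, in place of code of your own. Each camera call takes 0.05 s, during which the arm holds its last target. There are 200 camera calls.

## Task

Get the bench collet ready for the next cut: swing its lever to fully open, feed the longest hex bar (the stock bar) into the collet mouth until it is fully home against the inside stop, and swing the lever fully shut on it. Also clear the shorter hex pieces already cut: lay each one down in a slot of the rack made for its length, the short ones in the short rack and the long ones in the long rack, one piece to a slot. Do not knock over the glass vial.

Things in the scene. Friction and masses are not known exactly. Their poses are not given: they have to be found in the camera images.
- collet_fixture: fixed grey bench collet with round steel nose; base 130 x 96 x 12 mm from local x = -3 to 127 mm, body 64 mm wide, its top 90 mm above the bench. Origin: on the bench under the middle of the mouth; local x = feed direction (into the collet), z up. Bore on local y = 0, z = 65 mm, 20 mm wide and 18 mm high with the jaws open
- collet_mouth (a point): centre of the collet's mouth on the bore axis, 65 mm above the bench; axes as collet_fixture. A funnel about 30 mm wide narrows to the bore over the first 13 mm (it begins 6 mm before this point). With the lever shut, two side jaws 13 to 34 mm inside narrow the bore to under 16 mm, so the bar cannot enter
- collet_stop (a point): centre of the rigid depth stop's face, 80 mm inside the mouth on the bore axis; axes as collet_fixture, x = feed direction. With the stock bar home its middle is 65 mm before this point and 50 mm of it sticks out of the mouth; let go, it rests about 2 mm below the axis
- collet_lever (a joint): lever angle, rad: 0 = fully shut, 1.4 = fully open (end stops). Vertical axis at collet_fixture local x = 50, y = 0 mm; opens anticlockwise seen from above. Knob 70 mm from the axis; the arm points 130 degrees clockwise from the feed direction when shut (right, towards the mouth), 50 degrees when open (right, to the back). Stays where left; 3 to 5 N at the knob; drives the jaws
- lever_knob (a point): centre of the top of the lever's upright black round knob, 16 mm diameter, its top 140 mm above the bench, 39 mm of it free above the arm (the arm's top is 101 mm above the bench)
- stock_bar: grey steel hexagon bar, 14 mm across flats (16.2 mm across corners), 130 mm long; origin at its middle on its axis, local x along the bar (either end alike); lies on a flat, so its axis is 7 mm above what it lies on. The longest bar, on the bare bench (z = 0) at the start; always present. Mass about 0.12 kg.
- short_bar_1: grey steel hexagon bar, 14 mm across flats (16.2 mm across corners), 70 mm long; origin at its middle on its axis, local x along the bar (either end alike); lies on a flat, so its axis is 7 mm above what it lies on. One of the cut pieces, on the 18 mm thick pale foam sheet at the start (foam top at z = 0.018); may be absent.
- short_bar_2: grey steel hexagon bar, 14 mm across flats (16.2 mm across corners), 70 mm long; origin at its middle on its axis, local x along the bar (either end alike); lies on a flat, so its axis is 7 mm above what it lies on. One of the cut pieces, on the 18 mm thick pale foam sheet at the start (foam top at z = 0.018); may be absent.
- long_bar_1: grey steel hexagon bar, 14 mm across flats (16.2 mm across corners), 105 mm long; origin at its middle on its axis, local x along the bar (either end alike); lies on a flat, so its axis is 7 mm above what it lies on. One of the cut pieces, on the 18 mm thick pale foam sheet at the start (foam top at z = 0.018); may be absent.
- long_bar_2: grey steel hexagon bar, 14 mm across flats (16.2 mm across corners), 105 mm long; origin at its middle on its axis, local x along the bar (either end alike); lies on a flat, so its axis is 7 mm above what it lies on. One of the cut pieces, on the 18 mm thick pale foam sheet at the start (foam top at z = 0.018); may be absent.
- short_rack: fixed aluminium rack for two 70 mm pieces: 80 mm clear between its end lips (31 mm high), 108 mm wide. Origin: centre of its underside, on the bench. Pieces lie along local x on two notched rails (at local x = +-25 mm, 8 mm thick, tops at z = 20 mm) in slots 24 mm wide, 10 mm deep, at local y = -30 and +30 mm; a seated piece has its axis at local z = 27 mm, its middle at x = 0. The racks may swap places
- long_rack: fixed aluminium rack for two 105 mm pieces: 115 mm clear between its end lips (31 mm high), 108 mm wide. Origin: centre of its underside, on the bench. Pieces lie along local x on two notched rails (at local x = +-40 mm, 8 mm thick, tops at z = 20 mm) in slots 24 mm wide, 10 mm deep, at local y = -30 and +30 mm; a seated piece has its axis at local z = 27 mm, its middle at x = 0. The racks may swap places
- vial: small glass sample vial with a white cap, 23 mm diameter, 48 mm tall, standing on the bench left of the collet; origin at the centre of its underside. Bystander, must stay upright

How it is judged:
On the way, in this order (a step that is already met when the one before it is completed fails the run):
1. the collet lever has been swung open (over 1.2 rad) (value of joint collet_lever above 1.2 rad), for 0.2 s.
2. the stock bar is home against the stop (within 4 mm) with the lever still open (x of stock_bar in the frame of collet_stop between -0.069 and -0.061 m and y of stock_bar in the frame of collet_stop between -0.004 and 0.004 m and z of stock_bar in the frame of collet_stop between -0.005 and 0.005 m and angle between the x axis of stock_bar and the x axis of collet_stop, either way round below 0.08 rad and value of joint collet_lever above 1.1 rad), for 0.2 s.
3. the lever is shut (under 0.12 rad) with the bar home (x of stock_bar in the frame of collet_stop between -0.069 and -0.061 m and y of stock_bar in the frame of collet_stop between -0.004 and 0.004 m and z of stock_bar in the frame of collet_stop between -0.005 and 0.005 m and angle between the x axis of stock_bar and the x axis of collet_stop, either way round below 0.08 rad and value of joint collet_lever below 0.12 rad), for 0.2 s.
At the end, for the whole second after the job is handed in: Stock bar in the collet, along its axis (4 mm sideways, 5 mm in height, 0.08 rad), its end within 4 mm of the stop; lever shut (under 0.12 rad); each cut piece present at rest in a slot of the rack of its length (8 mm along, 6 mm across, 5 mm in height, 0.1 rad) (all of step 3 and linear speed of each of stock_bar, short_bar_1, short_bar_2, long_bar_1, long_bar_2 below 0.02 m/s and (y of short_bar_1 in the frame of short_rack between -0.036 and -0.024 m or y of short_bar_1 in the frame of short_rack between 0.024 and 0.036 m) and x of short_bar_1 in the frame of short_rack between -0.008 and 0.008 m and z of short_bar_1 in the frame of short_rack between 0.022 and 0.032 m and angle between the x axis of each of short_bar_1, short_bar_2 and the x axis of short_rack, either way round below 0.1 rad and (y of short_bar_2 in the frame of short_rack between -0.036 and -0.024 m or y of short_bar_2 in the frame of short_rack between 0.024 and 0.036 m) and x of short_bar_2 in the frame of short_rack between -0.008 and 0.008 m and z of short_bar_2 in the frame of short_rack between 0.022 and 0.032 m and (y of long_bar_1 in the frame of long_rack between -0.036 and -0.024 m or y of long_bar_1 in the frame of long_rack between 0.024 and 0.036 m) and x of long_bar_1 in the frame of long_rack between -0.008 and 0.008 m and z of long_bar_1 in the frame of long_rack between 0.022 and 0.032 m and angle between the x axis of each of long_bar_1, long_bar_2 and the x axis of long_rack, either way round below 0.1 rad and (y of long_bar_2 in the frame of long_rack between -0.036 and -0.024 m or y of long_bar_2 in the frame of long_rack between 0.024 and 0.036 m) and x of long_bar_2 in the frame of long_rack between -0.008 and 0.008 m and z of long_bar_2 in the frame of long_rack between 0.022 and 0.032 m); the robot touches nothing.
It fails at once if the glass vial is knocked over (angle between vial's own z axis and vertical above 0.5 rad).
Of short_bar_1, short_bar_2, long_bar_1, long_bar_2 only 3 to 4 are there at a start; the rules pass over those that are not, and their reading is None.
At some moment in a run one of short_bar_1, short_bar_2, long_bar_1, long_bar_2 may be knocked a few centimetres aside while the robot is not near it.
Once in a run the grip may slacken for a moment while it holds something.
It also fails if it takes over 208 s, if anything falls off the work surface, if the arm or the gripper's body presses on something with over 40 N, if the wrist force passes 120 N, or if a joint passes its speed limit or range.

## Working session

There is one attempt and no reset: what is moved stays moved. The work goes in short steps, Python scripts to look and compute and a tool call to move; the robot and the scene stay as the last step left them, time stands still between calls to the robot, and variables do not carry over. Pictures are saved under pics/ and viewed, at most 14 in all, crops included, and the job is handed in when it is done.

Besides the shell and the picture viewer there is one more tool, called after "Call:" as name([rows], argument=value, ...), one row to a line, values as JSON. move_arm: Moves the arm, as the interface text tells. Its arguments: {"type":"object","properties":{"commands":{"type":"array","items":{"type":"object","properties":{"jaw":{"type":"number"},"slide":{"type":"array","items":{"type":"number"}},"twist":{"type":"number"}}}},"force":{"type":"number"}},"required":["commands"]}

```bash
mkdir -p pics; ls; python3 - <<'E'
from plant import *
import cv2
s=state();print({k:(v if not hasattr(v,'tolist') else v.tolist()) for k,v in s.items()})
for n in("top","side"):
    c=camera(n);cv2.imwrite(f"pics/{n}0.png",c["color"]);print(n,c["intrinsics"],c["extrinsics"])
    for o in["collet_fixture","lever_knob","stock_bar","short_bar_1","long_bar_1","short_rack","long_rack","vial"]:
        print(o,[(round(d["conf"],2),[round(float(x)) for x in d["pixel"]]) for d in boxes_of(o,c)])
E
```

```text
pics
{'t': 0.0, 'q': [-1.1836148518926255, 0.12450936958613491, 1.6516827996472372, 1.2048768621426113e-05, 1.3674549680331574, -0.08257027627022627], 'joint_vel': [0.0009011956499234742, -0.0003325799378402603, 0.0006545541359145812, -0.0020153825619491136, 0.0003920711384561153, 0.0010086841413197345], 'joint_efforts': [0.00015998849903553491, -42.36091375350952, -36.54553771018982, 1.6219886447288445e-05, 0.006834910745965317, -7.1584423722015345e-06], 'tool_pos': [0.2941309011025045, -0.5793665304894364, 0.40344466794619216], 'tool_rot': [[0.8916818653956283, 0.4526619776375621, -0.0007648044351687097], [0.45266258746497273, -0.8916798448988896, 0.0019068588327956818], [0.00018120179019972643, -0.0020465097956014655, -0.9999978894795568]], 'ft_force': [0.030200808025127108, 0.5840822742966622, -1.2933932728826336], 'moment': [0.05691937312065641, 0.03821534820497979, 0.03182048850720402], 'gripper_force': 0.0, 'width': 0.08574111192790453}
top [[542.99341496   0.         311.00620776]
 [  0.         542.99341496 225.76682779]
 [  0.           0.           1.        ]] [[ 5.916019
[... 541 characters left out ...]
[284, 434])]
long_rack [(0.73, [276, 376])]
vial [(0.43, [196, 198])]
side [[556.9590022    0.         325.09758862]
 [  0.         556.9590022  235.93278252]
 [  0.           0.           1.        ]] [[-0.82200366 -0.23404362  0.51916622 -0.0754011 ]
 [-0.56946709  0.33117375 -0.75235043  0.75474164]
 [ 0.0041486  -0.91408289 -0.40550618  0.59647024]
 [ 0.          0.          0.          1.        ]]
collet_fixture [(0.55, [273, 250])]
lever_knob [(0.67, [249, 269])]
stock_bar [(0.56, [265, 314])]
short_bar_1 [(0.79, [304, 342]), (0.73, [289, 350])]
long_bar_1 [(0.87, [313, 313]), (0.73, [331, 298])]
short_rack [(0.72, [252, 413]), (0.3, [267, 316])]
long_rack [(0.73, [275, 380])]
vial []
```

```bash
python3 - <<'E'
import cv2
a=cv2.imread("pics/top0.png")[140:340,170:490];cv2.imwrite("pics/t0c.png",cv2.resize(a,None,fx=2.5,fy=2.5,interpolation=cv2.INTER_CUBIC))
a=cv2.imread("pics/side0.png")[180:380,190:510];cv2.imwrite("pics/s0c.png",cv2.resize(a,None,fx=2.5,fy=2.5,interpolation=cv2.INTER_CUBIC))
E
```

```text
(no output)
```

View pics/t0c.png

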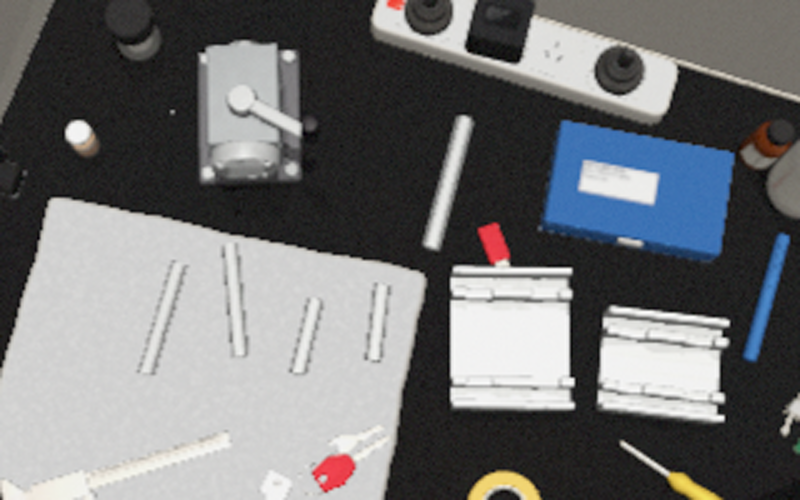

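View pics/s0c.png

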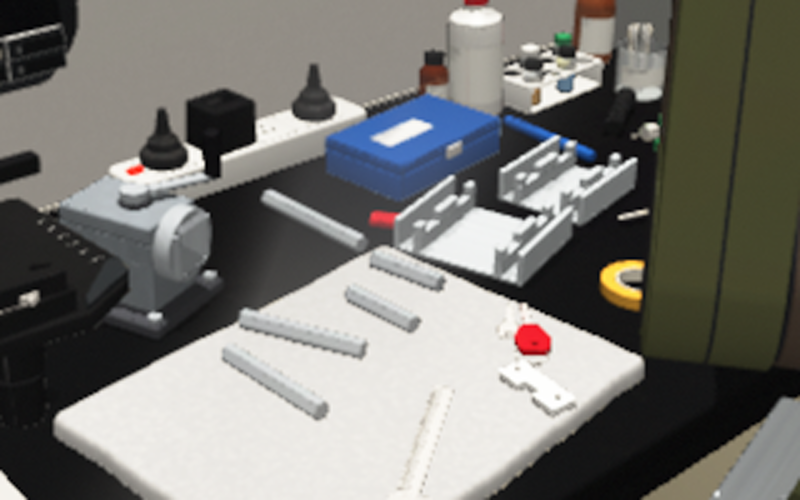

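The top view shows the collet at full-image pixel (row 184, col 267), with the lever pointing right and partly open. The stock bar is at (212, 349) on the bench and the four cut pieces are on the foam. The long rack is at (275, 375), the short rack at (285, 435) and the vial at (195, 202). Next I'll rectify for exact poses.

```bash
cat > h.py <<'E'
import numpy as np,cv2
from plant import *
def w2p(c,P):
    P=np.atleast_2d(P).astype(float);T=np.linalg.inv(c["extrinsics"]);q=(P@T[:3,:3].T+T[:3,3])@np.array(c["intrinsics"]).T
    return q[:,:2]/q[:,2:]
def p2w(c,px,z): # px = (col,row)
    px=np.atleast_2d(px).astype(float);d=np.c_[px,np.ones(len(px))]@np.linalg.inv(c["intrinsics"]).T@c["extrinsics"][:3,:3].T
    o=c["extrinsics"][:3,3];return o+d*((z-o[2])/d[:,2])[:,None]
def rect(c,x0,x1,y0,y1,z,s): # bird's eye: row0=x1, col0=y1; s px per m
    W=np.array([[x1,y1,z],[x1,y0,z],[x0,y0,z],[x0,y1,z]]);w,h=int((y1-y0)*s),int((x1-x0)*s)
    H=cv2.getPerspectiveTransform(w2p(c,W).astype(np.float32),np.float32([[0,0],[w,0],[w,h],[0,h]]))
    return cv2.warpPerspective(c["color"],H,(w,h),flags=cv2.INTER_CUBIC)
E
python3 - <<'E'
from h import *
c=camera("top")
k=lambda u,v:(170+u/2.5,140+v/2.5)
for n,p,z in[("stockends",[(463,118),(432,247)],.014),("L1",[(179,262),(148,372)],.032),("L2",[(231,245),(240,354)],.032),("S1",[(315,299),(298,372)],.032),("S2",[(382,284),(374,359)],.032),
 ("lrack",[(453,268),(572,269),(574,407),(452,407)],.031),("srack",[(610,308),(728,320),(723,419),(599,408)],.031),("pivot",[(241,98)],.105),("knob",[(310,125)],.14),("vialcap",[(79,131)],.048),("colletbase",[(200,52),(299,52),(300,182),(202,182)],.012)]:
    w=p2w(c,[k(*q) for q in p],z);print(n,w[:,:2].round(4).tolist(),np.linalg.norm(w[0]-w[-1]).round(4))
cv2.imwrite("pics/bars.png",rect(c,.26,.41,-.14,.06,.032,4000))
cv2.imwrite("pics/rk.png",rect(c,.24,.40,-.40,-.17,.031,3400))
cv2.imwrite("pics/col.png",rect(c,.38,.58,-.10,.10,.09,3000))
g=cv2.cvtColor(rect(c,.36,.56,-.25,-.1,.014,4000),cv2.COLOR_BGR2GRAY)
n,l,st,ce=cv2.connectedComponentsWithStats((g>90).astype(np.uint8))
for i in range(1,n):
    if st[i,4]>3000:
        r=cv2.minAreaRect(np.argwhere(l==i)[:,::-1].astype(np.float32));print("stock?",.56-r[0][1]/4000,-.1-r[0][0]/4000,np.array(r[1])/4,r[2])
E
```

```text
stockends [[0.6566, -0.1901], [0.5308, -0.1666]] 0.128
L1 [[0.4996, 0.063], [0.3985, 0.0819]] 0.1029
L2 [[0.5181, 0.0171], [0.4194, 0.0012]] 0.1
S1 [[0.473, -0.0625], [0.4064, -0.0517]] 0.0675
S2 [[0.4903, -0.1222], [0.422, -0.1187]] 0.0684
lrack [[0.509, -0.1858], [0.5144, -0.2937], [0.39, -0.2983], [0.3836, -0.1902]] 0.1254
srack [[0.4807, -0.3287], [0.476, -0.4349], [0.3872, -0.4303], [0.3904, -0.3205]] 0.0906
pivot [[0.6354, 0.0111]] 0.0
knob [[0.6041, -0.0527]] 0.0
vialcap [[0.613, 0.1629]] 0.0
colletbase [[0.7082, 0.0637], [0.7138, -0.0309], [0.5859, -0.0405], [0.5805, 0.051]] 0.1284
stock? 0.5456976356506348 -0.16733087921142578 [18.12581825 33.10390472] 12.938055992126465
stock? 0.47125000000000006 -0.21650000000000003 [172.5  66.5] 90.0
stock? 0.43900000000000006 -0.131125 [157.5   62.25] 90.0
```

View pics/bars.png

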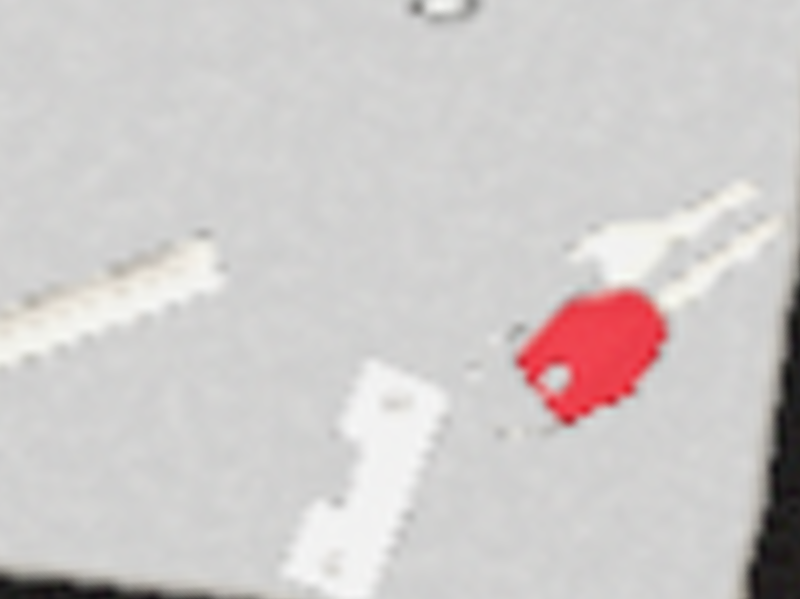

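View pics/rk.png

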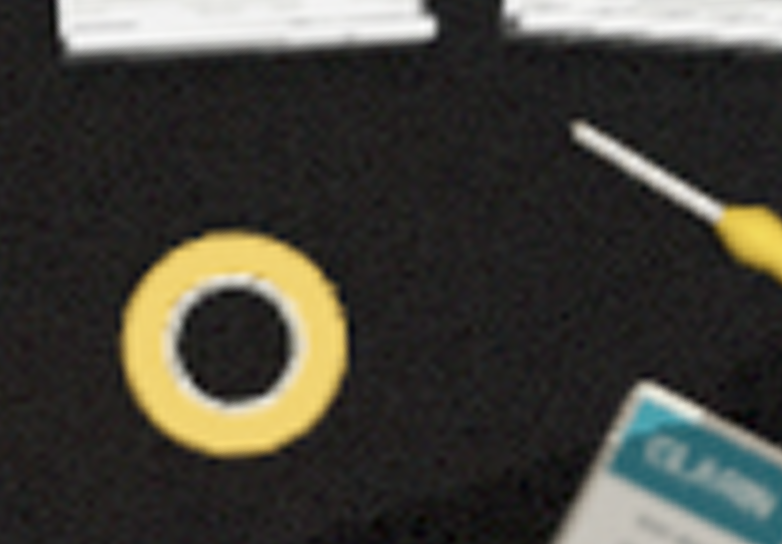

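View pics/col.png

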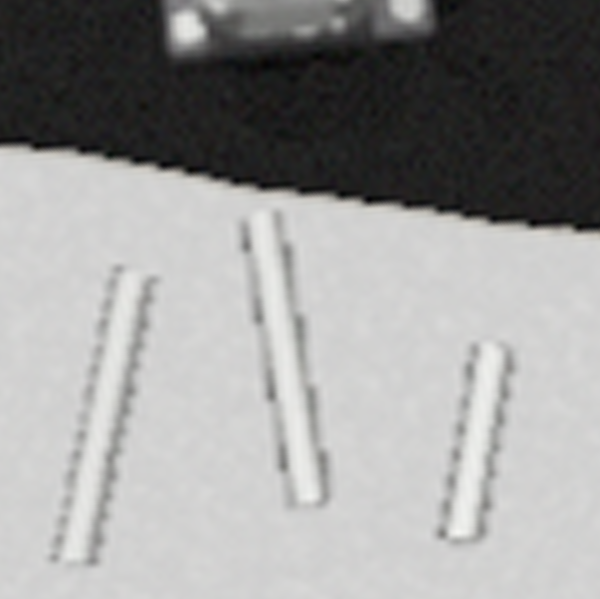

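The first rectified windows were set too low: they show the foam's lower edge, the bars' top flats (brighter than the foam) and the lower rack edges. I'll move the windows and segment.

```bash
cat >> h.py <<'E'
def blobs(c,x0,x1,y0,y1,z,th,s=3000):
    g=cv2.GaussianBlur(cv2.cvtColor(rect(c,x0,x1,y0,y1,z,s),cv2.COLOR_BGR2GRAY),(0,0),2)
    n,l,st,ce=cv2.connectedComponentsWithStats((g>th).astype(np.uint8));o=[]
    for i in range(1,n):
        r=cv2.minAreaRect(np.argwhere(l==i)[:,::-1].astype(np.float32));L=max(r[1])/s*1e3;w=min(r[1])/s*1e3
        if not(50<L<150 and w<25):continue
        b=cv2.boxPoints(r);e=b[1]-b[0] if np.linalg.norm(b[1]-b[0])>np.linalg.norm(b[2]-b[1]) else b[2]-b[1]
        a=np.degrees(np.arctan2(-e[0],-e[1]));a=(a+90)%180-90
        o.append((round(x1-r[0][1]/s,4),round(y1-r[0][0]/s,4),"ang",round(float(a),1),"L",round(L),"w",round(w,1)))
    return o
E
python3 - <<'E'
from h import *
c=camera("top")
for th in(215,222,228): print(th,*blobs(c,.38,.54,-.15,.11,.032,th),sep="\n ")
for th in(70,100,130): print(th,blobs(c,.5,.68,-.21,-.14,.014,th))
a=rect(c,.57,.73,-.08,.08,.14,2400);b=rect(c,.57,.73,-.08,.08,.012,2400)
cv2.imwrite("pics/col2.png",np.hstack([a,b]))
cv2.imwrite("pics/rk2.png",rect(c,.37,.53,-.45,-.17,.031,2850))
E
```

```text
215
 (0.4705, 0.0115, 'ang', 9.8, 'L', 104, 'w', 6.8)
 (0.4496, 0.0748, 'ang', -11.9, 'L', 104, 'w', 6.0)
 (0.4571, -0.1192, 'ang', -3.3, 'L', 68, 'w', 7.1)
 (0.4411, -0.0562, 'ang', -9.7, 'L', 69, 'w', 7.1)
222
 (0.4702, 0.0115, 'ang', 10.0, 'L', 102, 'w', 5.7)
 (0.4493, 0.0752, 'ang', -11.6, 'L', 101, 'w', 4.8)
 (0.4567, -0.1191, 'ang', -3.0, 'L', 67, 'w', 6.1)
 (0.4408, -0.0562, 'ang', -9.9, 'L', 68, 'w', 6.1)
228
 (0.4565, -0.119, 'ang', -3.0, 'L', 66, 'w', 5.0)
 (0.4489, 0.0078, 'ang', 10.1, 'L', 58, 'w', 4.3)
 (0.4405, -0.0561, 'ang', -10.1, 'L', 66, 'w', 5.1)
70 [(0.595, -0.1777, 'ang', -12.0, 'L', 135, 'w', 19.3)]
100 [(0.5951, -0.1779, 'ang', -12.0, 'L', 134, 'w', 17.3)]
130 [(0.5952, -0.1778, 'ang', -11.8, 'L', 132, 'w', 15.1)]
```

View pics/col2.png

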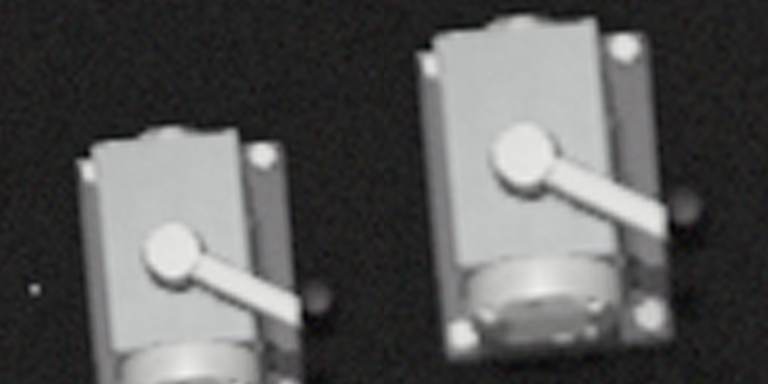

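View pics/rk2.png

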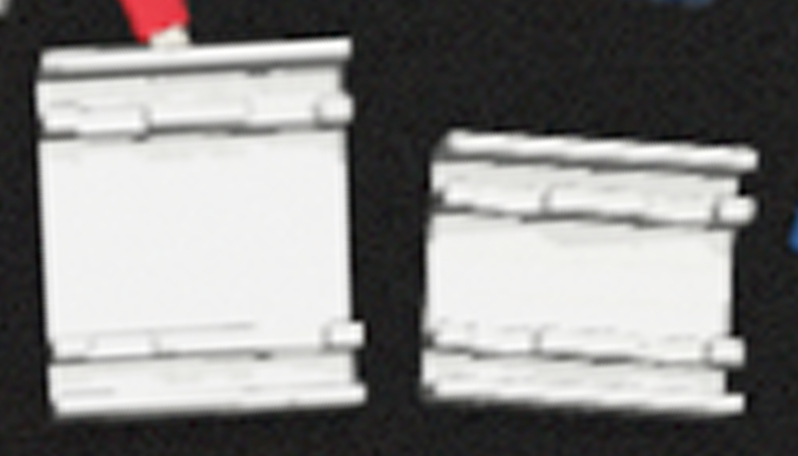

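The collet mouth is at about (0.586, 0.007) with the feed at +4.4°, and the lever stands near 0.16 rad with the knob at (0.604, -0.053). The long rack is at (0.453, -0.241) and +2.3°, the short rack at (0.436, -0.378) and -3°. First step: square the tool to the world and go above the knob.

Call:
move_arm([
  {"twist":1},
  {"twist":1},
  {"twist":1},
  {"twist":1},
  {"twist":1},
  {"twist":1},
  {"twist":0.73},
  {"slide":[0.52,-0.88,0]},
  {"slide":[0.52,-0.88,0]},
  {"slide":[0.52,-0.88,0]},
  {"slide":[0.52,-0.88,0]},
  {"slide":[0.52,-0.88,0]},
  {"slide":[0.52,-0.88,0]},
  {"slide":[0.52,-0.88,0]},
  {"slide":[0.52,-0.88,0]},
  {"slide":[0.52,-0.88,0]},
  {"slide":[0.52,-0.88,0]},
  {"slide":[0.52,-0.88,0]},
  {"slide":[0.52,-0.88,0]},
  {},
])

```text
validation failed for argument at $.co...
```

Call:
move_arm([
  {"jaw":-1,"slide":[0,0,0],"twist":1},
  {"jaw":-1,"slide":[0,0,0],"twist":1},
  {"jaw":-1,"slide":[0,0,0],"twist":1},
  {"jaw":-1,"slide":[0,0,0],"twist":1},
  {"jaw":-1,"slide":[0,0,0],"twist":1},
  {"jaw":-1,"slide":[0,0,0],"twist":1},
  {"jaw":-1,"slide":[0,0,0],"twist":0.73},
  {"jaw":-1,"slide":[0.52,-0.88,0],"twist":0},
  {"jaw":-1,"slide":[0.52,-0.88,0],"twist":0},
  {"jaw":-1,"slide":[0.52,-0.88,0],"twist":0},
  {"jaw":-1,"slide":[0.52,-0.88,0],"twist":0},
  {"jaw":-1,"slide":[0.52,-0.88,0],"twist":0},
  {"jaw":-1,"slide":[0.52,-0.88,0],"twist":0},
  {"jaw":-1,"slide":[0.52,-0.88,0],"twist":0},
  {"jaw":-1,"slide":[0.52,-0.88,0],"twist":0},
  {"jaw":-1,"slide":[0.52,-0.88,0],"twist":0},
  {"jaw":-1,"slide":[0.52,-0.88,0],"twist":0},
  {"jaw":-1,"slide":[0.52,-0.88,0],"twist":0},
  {"jaw":-1,"slide":[0.52,-0.88,0],"twist":0},
])

```text
t: 3.38
tool_pos: [0.6069, -0.05, 0.405]
tool_rot: [[1.0, 0.0, 0.001], [0.0, -1.0, -0.0], [0.001, 0.0, -1.0]]
ft_force: [0.5, -0.4, -0.6]
width: 0.0854
gripper_force: 0.0
```

Call:
move_arm([
  {"jaw":-1,"slide":[-0.06,0.06,0.5],"twist":0},
  {"jaw":-1,"slide":[0,0,0.5],"twist":0},
  {"jaw":-1,"slide":[0,0,0.5],"twist":0},
  {"jaw":-1,"slide":[0,0,0.5],"twist":0},
  {"jaw":-1,"slide":[0,0,0.5],"twist":0},
  {"jaw":1,"slide":[0,0,0],"twist":0},
  {"jaw":1,"slide":[0,0,0],"twist":0},
  {"jaw":1,"slide":[0,0,0],"twist":0},
  {"jaw":1,"slide":[0,0,0],"twist":0},
  {"jaw":1,"slide":[0,0,0],"twist":0},
  {"jaw":1,"slide":[0,0,0],"twist":0},
], force=40)

```text
t: 4.75
tool_pos: [0.6045, -0.0522, 0.2818]
tool_rot: [[1.0, -0.0, 0.006], [-0.0, -1.0, 0.006], [0.006, -0.006, -1.0]]
ft_force: [5.0, 12.1, 1.2]
width: 0.0148
gripper_force: 38.9
```

```bash
python3 - <<'E'
import numpy as np
P=np.array([.6361,.0110]);k=np.array([.604,-.053]);r=k-P;a=np.arctan2(r[1],r[0]);f=np.radians(4.4)
print("lever",a-f+np.radians(130),np.hypot(*r))
A=np.linspace(a,f-np.radians(50)-.02,15);p=P+.07*np.c_[np.cos(A),np.sin(A)]
p[0]=k;d=np.diff(p,axis=0)/.05;print((d*[1,-1]).round(2).tolist(),p[-1])
E
```

```text
lever 0.15644038612102085 0.07159895250630417
[[0.13, 0.02], [0.12, 0.04], [0.12, 0.03], [0.12, 0.02], [0.12, 0.01], [0.12, -0.0], [0.12, -0.01], [0.12, -0.02], [0.12, -0.03], [0.11, -0.04], [0.11, -0.05], [0.1, -0.06], [0.1, -0.07], [0.09, -0.08]] [ 0.68406644 -0.03998255]
```

Call:
move_arm([
  {"jaw":1,"slide":[0.13,-0.01,0],"twist":0},
  {"jaw":1,"slide":[0.12,0.04,0],"twist":0},
  {"jaw":1,"slide":[0.12,0.03,0],"twist":0},
  {"jaw":1,"slide":[0.12,0.02,0],"twist":0},
  {"jaw":1,"slide":[0.12,0.01,0],"twist":0},
  {"jaw":1,"slide":[0.12,0,0],"twist":0},
  {"jaw":1,"slide":[0.12,-0.01,0],"twist":0},
  {"jaw":1,"slide":[0.12,-0.02,0],"twist":0},
  {"jaw":1,"slide":[0.12,-0.03,0],"twist":0},
  {"jaw":1,"slide":[0.11,-0.04,0],"twist":0},
  {"jaw":1,"slide":[0.11,-0.05,0],"twist":0},
  {"jaw":1,"slide":[0.1,-0.06,0],"twist":0},
  {"jaw":1,"slide":[0.1,-0.07,0],"twist":0},
  {"jaw":1,"slide":[0.09,-0.08,0],"twist":0},
  {"jaw":1,"slide":[0,0,0],"twist":0},
])

```text
t: 6.62
tool_pos: [0.684, -0.0423, 0.2818]
tool_rot: [[1.0, 0.0, 0.004], [0.0, -1.0, -0.004], [0.004, 0.004, -1.0]]
ft_force: [0.1, -5.6, 1.3]
width: 0.0148
gripper_force: 39.3
```

Call:
move_arm([
  {"jaw":-1,"slide":[0,0,0],"twist":0},
  {"jaw":-1,"slide":[0,0,0],"twist":0},
  {"jaw":-1,"slide":[0,0,0],"twist":0},
  {"jaw":-1,"slide":[0,0,0],"twist":0},
  {"jaw":-1,"slide":[0,0,-0.5],"twist":0},
  {"jaw":-1,"slide":[0,0,-0.8],"twist":0},
  {"jaw":-1,"slide":[0,0,-0.8],"twist":0},
  {"jaw":-1,"slide":[-0.66,0.63,0],"twist":0},
  {"jaw":-1,"slide":[-0.66,0.63,0],"twist":0},
  {"jaw":-1,"slide":[-0.66,0.63,0],"twist":0},
  {"jaw":-1,"slide":[-0.66,0.63,0],"twist":0},
  {"jaw":-1,"slide":[0,0,0],"twist":1},
  {"jaw":-1,"slide":[0,0,0],"twist":1},
  {"jaw":-1,"slide":[0,0,0],"twist":1},
  {"jaw":-1,"slide":[0,0,0],"twist":0},
])

```text
t: 8.5
tool_pos: [0.5512, -0.1671, 0.3848]
tool_rot: [[0.978, -0.207, 0.0], [-0.207, -0.978, 0.0], [0.0, -0.0, -1.0]]
ft_force: [-0.3, 0.2, -0.1]
width: 0.0854
gripper_force: 0.0
```

```bash
python3 - <<'E'
from h import *
s=state();print(s["tool_pos"],s["tool_rot"][0][:2] if 1 else 0)
for n in("top",):
    c=camera(n)
    print(boxes_of("lever_knob",c)[:2],boxes_of("stock_bar",c)[:1],blobs(c,.5,.68,-.21,-.14,.014,100))
k=boxes_of("lever_knob",c)[0]["pixel"];print(p2w(c,[k[1],k[0]],.14))
i=c["color"][150:310,180:500];cv2.imwrite("pics/a.png",cv2.resize(i,None,fx=2.5,fy=2.5,interpolation=cv2.INTER_CUBIC))
E
```

```text
[ 0.55118275 -0.16705222  0.38475456] [ 0.97830917 -0.20715008]
[{'pixel': [172.9, 279.6], 'conf': 0.81}] [] []
[[ 0.64012763 -0.0195629   0.14      ]]
```

View pics/a.png

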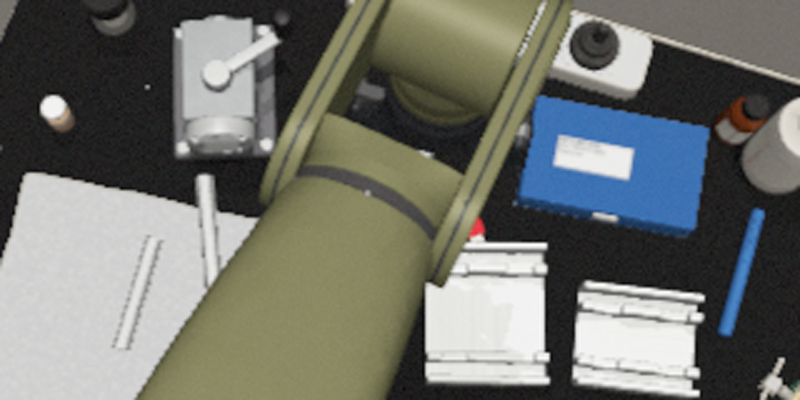

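The lever is open (about 1.35 rad). Long piece 2 has been knocked up to the foam's edge (pixel row 242, col 263), so I'll deal with that one later. Now I'll grasp the stock bar near its rear end.

Call:
move_arm([
  {"jaw":-1,"slide":[0,0.02,0.7],"twist":0},
  {"jaw":-1,"slide":[0,0,0.7],"twist":0},
  {"jaw":-1,"slide":[0,0,0.7],"twist":0},
  {"jaw":-1,"slide":[0,0,0.7],"twist":0},
  {"jaw":-1,"slide":[0,0,0.7],"twist":0},
  {"jaw":-1,"slide":[0,0,0.4],"twist":0},
  {"jaw":-1,"slide":[0,0,0.28],"twist":0},
  {"jaw":1,"slide":[0,0,0],"twist":0},
  {"jaw":1,"slide":[0,0,0],"twist":0},
  {"jaw":1,"slide":[0,0,0],"twist":0},
  {"jaw":1,"slide":[0,0,0],"twist":0},
  {"jaw":1,"slide":[0,0,0],"twist":0},
  {"jaw":1,"slide":[0,0,0],"twist":0},
  {"jaw":1,"slide":[0,0,0],"twist":0},
], force=90)

```text
t: 10.45
tool_pos: [0.5516, -0.1683, 0.1771]
tool_rot: [[0.978, -0.208, 0.001], [-0.208, -0.978, -0.001], [0.002, 0.0, -1.0]]
ft_force: [-1.8, 1.6, 5.6]
width: 0.011
gripper_force: 88.2
```

Call:
move_arm([
  {"jaw":1,"slide":[0,0,-0.2],"twist":0},
  {"jaw":1,"slide":[0,0,-0.4],"twist":0},
  {"jaw":1,"slide":[0,0,-0.4],"twist":0},
  {"jaw":1,"slide":[0,0,-0.5],"twist":0},
  {"jaw":1,"slide":[0,0,-0.5],"twist":0},
  {"jaw":1,"slide":[0,0,-0.5],"twist":0},
  {"jaw":1,"slide":[0,0,-0.5],"twist":0},
  {"jaw":1,"slide":[0,0,0],"twist":0},
])

```text
t: 11.45
tool_pos: [0.5518, -0.1683, 0.3298]
tool_rot: [[0.978, -0.208, 0.006], [-0.208, -0.978, -0.003], [0.007, 0.001, -1.0]]
ft_force: [-0.3, 0.2, -1.3]
width: 0.0113
gripper_force: 88.4
```

```bash
python3 - <<'E'
from h import *
s=state();p=s["tool_pos"];print(p)
c=camera("side");q=w2p(c,p-[0,0,.1685])[0];print(q,boxes_of("stock_bar",c)[:2])
u,v=int(q[0]),int(q[1]);i=c["color"][max(0,v-80):v+80,max(0,u-110):u+110];cv2.imwrite("pics/b.png",cv2.resize(i,None,fx=3.5,fy=3.5,interpolation=cv2.INTER_CUBIC))
E
```

```text
[ 0.55178007 -0.16834645  0.32978951]
[328.96917849 210.472308  ] [{'pixel': [204.4, 308.6], 'conf': 0.63}]
```

View pics/b.png

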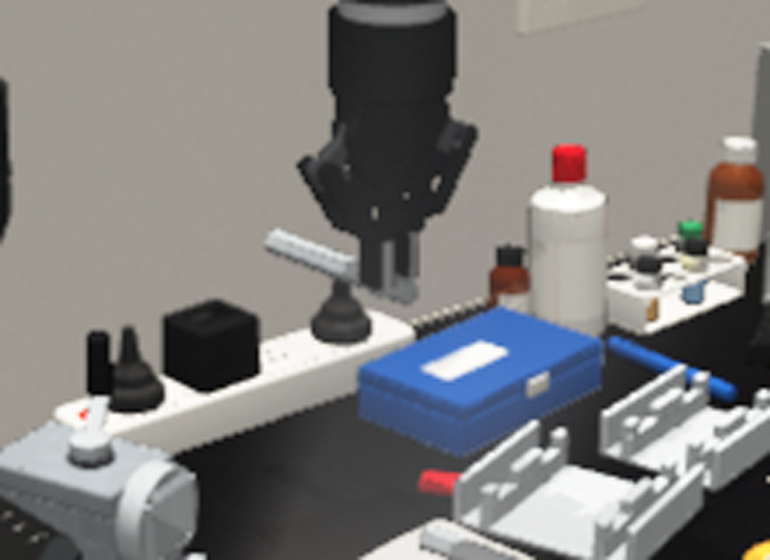

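```bash
python3 - <<'E'
from h import *
s=state();p=s["tool_pos"];R=s["tool_rot"];c=camera("side")
from scipy.optimize import least_squares
obs=np.array([[296.7,199.4],[335.6,213.4]])
def f(v):
    o,sl,pt=v;b=p+R[:,2]*o+R[:,0]*sl;d=R[:,0]*np.cos(pt)-R[:,2]*np.sin(pt)
    return (w2p(c,[b+d*.110,b-d*.020])-obs).ravel()
print(f([.1685,0,0]));r=least_squares(f,[.1685,0,0],x_scale=[.01,.01,.1]);print(r.x,r.fun)
E
```

```text
[-0.78271243 -0.15927546  0.10947225  1.40158577]
[ 0.16558204 -0.0009286  -0.02805897] [-0.50406882  0.01856366  0.43231019 -0.00332134]
```

Call:
move_arm([
  {"jaw":1,"slide":[0,0,0],"twist":-1},
  {"jaw":1,"slide":[0,0,0],"twist":-1},
  {"jaw":1,"slide":[0,0,0],"twist":-1},
  {"jaw":1,"slide":[0,0,0],"twist":-1},
  {"jaw":1,"slide":[0,0,0],"twist":-0.1},
  {"jaw":1,"slide":[-0.58,0,0],"twist":0},
  {"jaw":1,"slide":[-0.58,0,0],"twist":0},
  {"jaw":1,"slide":[-0.58,0,0],"twist":0},
  {"jaw":1,"slide":[0,-0.69,0],"twist":0},
  {"jaw":1,"slide":[0,-0.69,0],"twist":0},
  {"jaw":1,"slide":[0,-0.69,0],"twist":0},
  {"jaw":1,"slide":[0,-0.69,0],"twist":0},
  {"jaw":1,"slide":[0,-0.69,0],"twist":0},
  {"jaw":1,"slide":[0,0,0.48],"twist":0},
  {"jaw":1,"slide":[0,0,0.48],"twist":0},
  {"jaw":1,"slide":[0,0,0.48],"twist":0},
  {"jaw":1,"slide":[0,0,0.48],"twist":0},
  {"jaw":1,"slide":[0,0,0],"twist":0},
])

```text
t: 13.85
tool_pos: [0.4497, -0.0026, 0.2271]
tool_rot: [[0.997, 0.076, -0.006], [0.076, -0.997, 0.001], [-0.006, -0.001, -1.0]]
ft_force: [0.9, -0.3, -1.4]
width: 0.0114
gripper_force: 88.5
```

```bash
python3 - <<'E'
from h import *
s=state();p=s["tool_pos"];R=s["tool_rot"];print(p,np.degrees(np.arctan2(R[1,0],R[0,0])))
c=camera("top");b=p+R[:,2]*.169
print("pred top",w2p(c,[b+R[:,0]*.110,b-R[:,0]*.02,[.5863,.0072,.065],[.6861-.02,.0133,.065]]))
d=camera("side");print("pred side",w2p(d,[b+R[:,0]*.110,b-R[:,0]*.02,[.5863,.0072,.065]]))
i=cv2.resize(c["color"][160:260,200:330],None,fx=3,fy=3,interpolation=cv2.INTER_CUBIC)
j=cv2.resize(d["color"][240:340,200:330],None,fx=3,fy=3,interpolation=cv2.INTER_CUBIC)
cv2.imwrite("pics/c.png",np.hstack([i,j]))
E
```

```text
[ 0.44966235 -0.00258286  0.22712016] 4.350738226015491
pred top [[267.78191899 218.52952717]
 [267.70093487 276.05672807]
 [267.89588742 205.61662443]
 [267.91318638 171.65714007]]
pred side [[276.61360652 284.25054228]
 [333.2912315  300.98997954]
 [265.28995263 277.33978644]]
```

View pics/c.png

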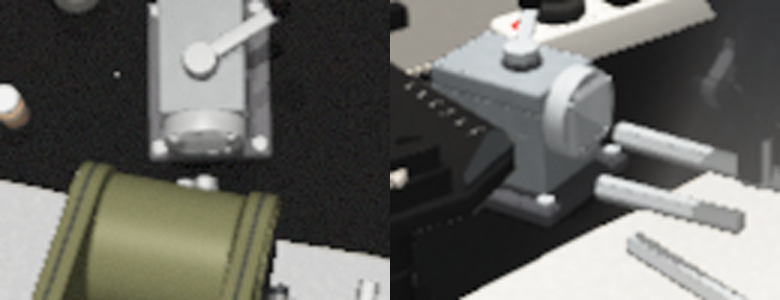

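Call:
move_arm([
  {"jaw":1,"slide":[0,0,-0.13],"twist":0},
  {"jaw":1,"slide":[0,0,0],"twist":0},
  {"jaw":1,"slide":[0.2,0,0],"twist":0},
  {"jaw":1,"slide":[0.2,0,0],"twist":0},
  {"jaw":1,"slide":[0.1,0,0],"twist":0},
  {"jaw":1,"slide":[0.1,0,0],"twist":0},
  {"jaw":1,"slide":[0.1,0,0],"twist":0},
  {"jaw":1,"slide":[0.1,0,0],"twist":0},
  {"jaw":1,"slide":[0,0,0],"twist":0},
])

```text
t: 15.08
tool_pos: [0.4913, 0.0003, 0.2363]
tool_rot: [[0.997, 0.077, 0.0], [0.077, -0.997, -0.0], [0.0, 0.0, -1.0]]
ft_force: [-0.5, -0.3, -1.5]
width: 0.0112
gripper_force: 88.5
```

Call:
move_arm([
  {"jaw":1,"slide":[0.1,0,0.03],"twist":0},
  {"jaw":1,"slide":[0.1,0,0],"twist":0},
  {"jaw":1,"slide":[0.1,0,0],"twist":0},
  {"jaw":1,"slide":[0.1,0,0],"twist":0},
  {"jaw":1,"slide":[0.1,0,0],"twist":0},
  {"jaw":1,"slide":[0.1,0,0],"twist":0},
  {"jaw":1,"slide":[0,0,0],"twist":0},
])

```text
t: 15.95
tool_pos: [0.5212, 0.0026, 0.2348]
tool_rot: [[0.997, 0.077, 0.0], [0.077, -0.997, -0.0], [0.0, 0.0, -1.0]]
ft_force: [-0.5, -0.2, -1.5]
width: 0.0111
gripper_force: 88.5
```

Call:
move_arm([
  {"jaw":1,"slide":[0.1,0,0],"twist":0},
  {"jaw":1,"slide":[0.1,0,0],"twist":0},
  {"jaw":1,"slide":[0.1,0,0],"twist":0},
  {"jaw":1,"slide":[0.1,0,0],"twist":0},
  {"jaw":1,"slide":[0.1,0,0],"twist":0},
  {"jaw":1,"slide":[0.08,0,0],"twist":0},
  {"jaw":1,"slide":[0,0,0],"twist":0},
])

```text
t: 16.82
tool_pos: [0.5501, 0.0049, 0.2348]
tool_rot: [[0.997, 0.077, 0.0], [0.077, -0.997, -0.0], [0.0, 0.0, -1.0]]
ft_force: [-1.2, 0.4, -0.9]
width: 0.0113
gripper_force: 88.5
```

Call:
move_arm([
  {"jaw":1,"slide":[0.04,0,0],"twist":0},
  {"jaw":1,"slide":[0.04,0,0],"twist":0},
  {"jaw":1,"slide":[0.04,0,0],"twist":0},
  {"jaw":1,"slide":[0,0,0],"twist":0},
])

```text
t: 17.32
tool_pos: [0.5559, 0.0053, 0.2348]
tool_rot: [[0.997, 0.077, 0.0], [0.077, -0.997, 0.0], [0.0, 0.0, -1.0]]
ft_force: [0.2, -0.4, -1.1]
width: 0.0114
gripper_force: 88.5
```

Call:
move_arm([
  {"jaw":1,"slide":[0.03,0,0],"twist":0},
  {"jaw":1,"slide":[0.03,0,0],"twist":0},
  {"jaw":1,"slide":[0.03,0,0],"twist":0},
  {"jaw":1,"slide":[0,0,0],"twist":0},
])

```text
t: 17.82
tool_pos: [0.559, 0.0056, 0.2335]
tool_rot: [[0.997, 0.077, -0.006], [0.077, -0.997, -0.0], [-0.006, -0.0, -1.0]]
ft_force: [-5.6, -0.2, 0.0]
width: 0.0111
gripper_force: 88.6
```

Call:
move_arm([
  {"jaw":1,"slide":[0.02,0,0],"twist":0},
  {"jaw":1,"slide":[0,0,0],"twist":0},
  {"jaw":0,"slide":[0,0,0],"twist":0},
  {"jaw":-1,"slide":[0,0,0],"twist":0},
  {"jaw":-1,"slide":[0,0,0],"twist":0},
  {"jaw":-1,"slide":[0,0,0],"twist":0},
  {"jaw":-1,"slide":[-0.05,0,0],"twist":0},
  {"jaw":-1,"slide":[0,0,-0.4],"twist":0},
  {"jaw":-1,"slide":[0,0,-0.6],"twist":0},
  {"jaw":-1,"slide":[0,0,-0.6],"twist":0},
  {"jaw":-1,"slide":[0,0,-0.6],"twist":0},
  {"jaw":-1,"slide":[0,0,-0.6],"twist":0},
  {"jaw":-1,"slide":[0,0,0],"twist":0},
])

```text
t: 19.45
tool_pos: [0.5595, 0.0055, 0.3796]
tool_rot: [[0.997, 0.077, 0.008], [0.077, -0.997, -0.001], [0.008, 0.001, -1.0]]
ft_force: [-0.6, 0.7, -0.2]
width: 0.0854
gripper_force: 0.0
```

```bash
python3 - <<'E'
from h import *
s=state();print(s["tool_pos"],s["ft_force"])
d=camera("side");u=np.array([.997,.0767,0]);m=np.array([.5863,.0072,.063])
print(w2p(d,[m-u*.05,m-u*.006]),boxes_of("stock_bar",d)[:2])
cv2.imwrite("pics/d.png",cv2.resize(d["color"][220:370,200:350],None,fx=4,fy=4,interpolation=cv2.INTER_CUBIC))
E
```

```text
[0.5594814  0.00549781 0.37964348] [-0.57649363  0.65399045 -0.15355973]
[[285.94661889 284.36941829]
 [267.75844195 278.94207093]] [{'pixel': [280.0, 272.8], 'conf': 0.46}]
```

View pics/d.png

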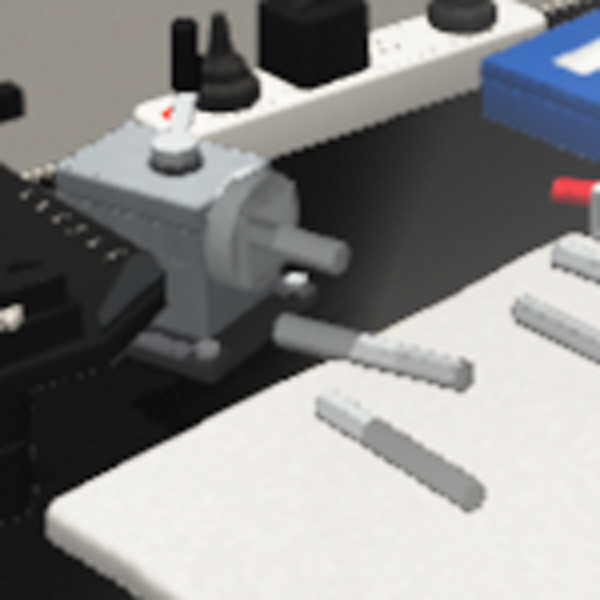

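Call:
move_arm([
  {"jaw":-1,"slide":[0,0,0],"twist":0.55},
  {"jaw":-1,"slide":[0,0,0],"twist":0.55},
  {"jaw":-1,"slide":[0.62,0.24,0],"twist":0},
  {"jaw":-1,"slide":[0.62,0.24,0],"twist":0},
  {"jaw":-1,"slide":[0.62,0.24,0],"twist":0},
  {"jaw":-1,"slide":[0.62,0.24,0],"twist":0},
  {"jaw":-1,"slide":[0,0,0.49],"twist":0},
  {"jaw":-1,"slide":[0,0,0.49],"twist":0},
  {"jaw":-1,"slide":[0,0,0.49],"twist":0},
  {"jaw":-1,"slide":[0,0,0.49],"twist":0},
  {"jaw":1,"slide":[0,0,0],"twist":0},
  {"jaw":1,"slide":[0,0,0],"twist":0},
  {"jaw":1,"slide":[0,0,0],"twist":0},
  {"jaw":1,"slide":[0,0,0],"twist":0},
  {"jaw":1,"slide":[0,0,0],"twist":0},
  {"jaw":1,"slide":[0,0,0],"twist":0},
], force=40)

```text
t: 21.55
tool_pos: [0.6832, -0.0428, 0.2783]
tool_rot: [[1.0, 0.0, 0.002], [0.0, -1.0, -0.001], [0.002, 0.001, -1.0]]
ft_force: [-0.3, -1.7, 5.1]
width: 0.0145
gripper_force: 39.2
```

```bash
python3 - <<'E'
import numpy as np
from plant import *
P=np.array([.6361,.0110]);k=state()["tool_pos"][:2];r=k-P;a=np.arctan2(r[1],r[0]);f=np.radians(4.4)
print(k,"lever",a-f+np.radians(130),np.hypot(*r))
A=np.linspace(a,f-np.radians(130)+.02,18);p=P+.07*np.c_[np.cos(A),np.sin(A)]
p[0]=k;d=np.diff(p,axis=0)/.05;print((d*[1,-1]).round(2).tolist(),p[-1])
E
```

```text
[ 0.68321787 -0.04277219] lever 1.3408745374141264 0.07149505000895892
[[-0.1, 0.05], [-0.09, 0.06], [-0.09, 0.05], [-0.1, 0.05], [-0.1, 0.04], [-0.1, 0.03], [-0.11, 0.02], [-0.11, 0.01], [-0.11, 0.01], [-0.11, -0.0], [-0.11, -0.01], [-0.11, -0.02], [-0.11, -0.03], [-0.1, -0.04], [-0.1, -0.04], [-0.1, -0.05], [-0.09, -0.06]] [ 0.59649781 -0.04672059]
```

Call:
move_arm([
  {"jaw":1,"slide":[-0.1,0.06,-0.06],"twist":0},
  {"jaw":1,"slide":[-0.09,0.06,0],"twist":0},
  {"jaw":1,"slide":[-0.09,0.05,0],"twist":0},
  {"jaw":1,"slide":[-0.1,0.05,0],"twist":0},
  {"jaw":1,"slide":[-0.1,0.04,0],"twist":0},
  {"jaw":1,"slide":[-0.1,0.03,0],"twist":0},
  {"jaw":1,"slide":[-0.11,0.02,0],"twist":0},
  {"jaw":1,"slide":[-0.11,0.01,0],"twist":0},
  {"jaw":1,"slide":[-0.11,0.01,0],"twist":0},
  {"jaw":1,"slide":[-0.11,0,0],"twist":0},
  {"jaw":1,"slide":[-0.11,-0.01,0],"twist":0},
  {"jaw":1,"slide":[-0.11,-0.02,0],"twist":0},
  {"jaw":1,"slide":[-0.11,-0.03,0],"twist":0},
  {"jaw":1,"slide":[-0.1,-0.04,0],"twist":0},
  {"jaw":1,"slide":[-0.1,-0.04,0],"twist":0},
  {"jaw":1,"slide":[-0.1,-0.05,0],"twist":0},
  {"jaw":1,"slide":[-0.09,-0.06,0],"twist":0},
  {"jaw":1,"slide":[0,0,0],"twist":0},
])

```text
t: 23.8
tool_pos: [0.5953, -0.0466, 0.2784]
tool_rot: [[1.0, -0.001, -0.001], [-0.001, -1.0, -0.0], [-0.001, 0.0, -1.0]]
ft_force: [3.5, -1.3, -5.2]
width: 0.0148
gripper_force: 40.1
```

Call:
move_arm([
  {"jaw":1,"slide":[-0.03,-0.02,0],"twist":0},
  {"jaw":1,"slide":[-0.03,-0.02,0],"twist":0},
  {"jaw":1,"slide":[0,0,0],"twist":0},
])

```text
t: 24.18
tool_pos: [0.5925, -0.0449, 0.2784]
tool_rot: [[1.0, -0.001, -0.0], [-0.001, -1.0, -0.001], [-0.0, 0.001, -1.0]]
ft_force: [4.1, -3.7, -6.3]
width: 0.0148
gripper_force: 40.0
```

Call:
move_arm([
  {"jaw":1,"slide":[-0.03,-0.02,0],"twist":0},
  {"jaw":1,"slide":[-0.03,-0.02,0],"twist":0},
  {"jaw":1,"slide":[0,0,0],"twist":0},
])

```text
t: 24.55
tool_pos: [0.5906, -0.0438, 0.2785]
tool_rot: [[1.0, -0.0, 0.005], [-0.0, -1.0, -0.004], [0.005, 0.004, -1.0]]
ft_force: [13.1, -9.7, -11.9]
width: 0.0149
gripper_force: 39.5
```

Call:
move_arm([
  {"jaw":-1,"slide":[0.02,0.01,0],"twist":0},
  {"jaw":-1,"slide":[0,0,0],"twist":0},
  {"jaw":-1,"slide":[0,0,0],"twist":0},
  {"jaw":-1,"slide":[0,0,0],"twist":0},
  {"jaw":-1,"slide":[0,0,-0.7],"twist":0},
  {"jaw":-1,"slide":[0,0,-0.7],"twist":0},
  {"jaw":-1,"slide":[0,0,-0.7],"twist":0},
  {"jaw":-1,"slide":[-0.28,0.8,0],"twist":0},
  {"jaw":-1,"slide":[-0.28,0.8,0],"twist":0},
  {"jaw":-1,"slide":[-0.28,0.8,0],"twist":0},
  {"jaw":-1,"slide":[-0.28,0.8,0],"twist":0},
  {"jaw":-1,"slide":[-0.28,0.8,0],"twist":0},
  {"jaw":-1,"slide":[-0.28,0.8,0],"twist":0},
  {"jaw":-1,"slide":[-0.28,0.8,0],"twist":0},
  {"jaw":-1,"slide":[-0.28,0.8,0],"twist":0},
  {"jaw":-1,"slide":[-0.28,0.8,0],"twist":0},
  {"jaw":-1,"slide":[-0.28,0.8,0],"twist":0},
  {"jaw":-1,"slide":[0,0,0],"twist":0},
])

```text
t: 26.8
tool_pos: [0.4496, -0.445, 0.3846]
tool_rot: [[1.0, -0.003, -0.0], [-0.003, -1.0, -0.0], [-0.0, 0.0, -1.0]]
ft_force: [0.6, -0.0, -1.0]
width: 0.0851
gripper_force: 0.0
```

```bash
python3 - <<'E'
from h import *
s=state();print(s["tool_pos"],s["ft_force"])
c=camera("top")
for th in(210,218): print(th,*blobs(c,.38,.60,-.16,.12,.032,th),sep="\n ")
print("bench",blobs(c,.5,.6,-.05,.1,.03,90))
cv2.imwrite("pics/e.png",cv2.resize(c["color"][150:310,180:500],None,fx=2.5,fy=2.5,interpolation=cv2.INTER_CUBIC))
E
```

```text
[ 0.44961454 -0.44504816  0.38464969] [ 0.61425191 -0.02962108 -1.03837229]
210
 (0.5095, 0.0153, 'ang', 9.3, 'L', 102, 'w', 7.2)
 (0.452, 0.074, 'ang', -14.9, 'L', 109, 'w', 11.5)
 (0.4578, -0.1193, 'ang', -3.5, 'L', 70, 'w', 7.6)
 (0.4417, -0.0562, 'ang', -9.7, 'L', 70, 'w', 7.6)
218
 (0.5095, 0.0153, 'ang', 9.2, 'L', 101, 'w', 6.1)
 (0.4497, 0.0749, 'ang', -11.8, 'L', 102, 'w', 5.4)
 (0.4571, -0.1192, 'ang', -3.3, 'L', 68, 'w', 6.6)
 (0.4412, -0.0562, 'ang', -9.8, 'L', 68, 'w', 6.7)
bench []
```

View pics/e.png

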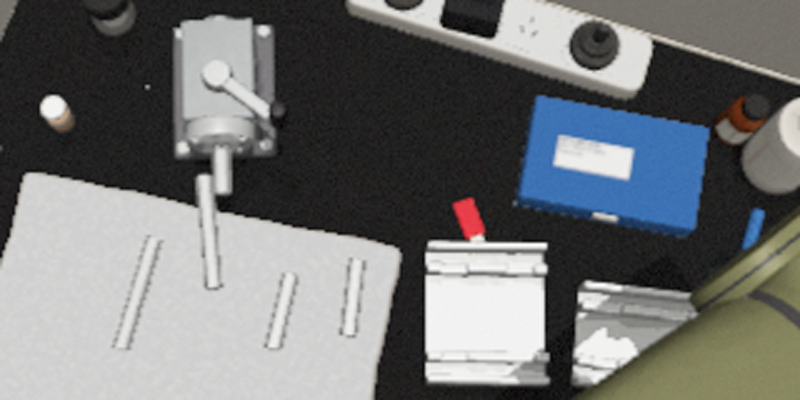

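The lever is shut and the bar is home, its end where predicted. Long piece 2 lies partly under the protruding stock bar at (0.510, 0.015), so I'll draw it back before lifting. Short pieces first, with a partial opening.

Call:
move_arm([
  {"jaw":0,"slide":[0.02,-0.81,0],"twist":0},
  {"jaw":0,"slide":[0.02,-0.81,0],"twist":0},
  {"jaw":0,"slide":[0.02,-0.81,0],"twist":0},
  {"jaw":0,"slide":[0.02,-0.81,0],"twist":0},
  {"jaw":0,"slide":[0.02,-0.81,0],"twist":0},
  {"jaw":0,"slide":[0.02,-0.81,0],"twist":0},
  {"jaw":0,"slide":[0.02,-0.81,0],"twist":0},
  {"jaw":0,"slide":[0.02,-0.81,0],"twist":0},
  {"jaw":0,"slide":[0,0,0.6],"twist":0.78},
  {"jaw":0,"slide":[0,0,0.6],"twist":0},
  {"jaw":0,"slide":[0,0,0.6],"twist":0},
  {"jaw":0,"slide":[0,0,0.4],"twist":0},
  {"jaw":0,"slide":[0,0,0],"twist":0},
], force=80)

```text
t: 28.48
tool_pos: [0.4578, -0.1177, 0.2729]
tool_rot: [[0.999, -0.053, -0.004], [-0.053, -0.999, 0.002], [-0.004, -0.002, -1.0]]
ft_force: [-0.2, 0.3, 0.2]
width: 0.0427
gripper_force: 0.0
```

Call:
move_arm([
  {"jaw":0,"slide":[-0.01,0.03,0.5],"twist":0},
  {"jaw":0,"slide":[0,0,0.5],"twist":0},
  {"jaw":0,"slide":[0,0,0.35],"twist":0},
  {"jaw":0,"slide":[0,0,0.19],"twist":0},
  {"jaw":1,"slide":[0,0,0],"twist":0},
  {"jaw":1,"slide":[0,0,0],"twist":0},
  {"jaw":1,"slide":[0,0,0],"twist":0},
  {"jaw":1,"slide":[0,0,0],"twist":0},
  {"jaw":1,"slide":[0,0,0],"twist":0},
])

```text
t: 29.6
tool_pos: [0.4587, -0.1206, 0.1986]
tool_rot: [[0.999, -0.055, 0.002], [-0.055, -0.999, -0.001], [0.002, 0.0, -1.0]]
ft_force: [-0.9, 0.2, 4.1]
width: 0.0108
gripper_force: 74.4
```

Call:
move_arm([
  {"jaw":1,"slide":[0,0,-0.3],"twist":0},
  {"jaw":1,"slide":[0,0,-0.6],"twist":0},
  {"jaw":1,"slide":[0,0,-0.6],"twist":0},
  {"jaw":1,"slide":[0,0,-0.6],"twist":0},
  {"jaw":1,"slide":[-0.02,0.76,0],"twist":0},
  {"jaw":1,"slide":[-0.02,0.76,0],"twist":0},
  {"jaw":1,"slide":[-0.02,0.76,0],"twist":0},
  {"jaw":1,"slide":[-0.02,0.76,0],"twist":0},
  {"jaw":1,"slide":[-0.02,0.76,0],"twist":0},
  {"jaw":1,"slide":[-0.02,0.76,0],"twist":0},
  {"jaw":1,"slide":[0,0,0],"twist":0},
])

```text
t: 30.98
tool_pos: [0.4392, -0.3497, 0.3033]
tool_rot: [[0.998, -0.057, 0.0], [-0.057, -0.998, -0.0], [0.0, 0.0, -1.0]]
ft_force: [-0.5, 0.3, -1.0]
width: 0.0108
gripper_force: 73.2
```

```bash
python3 - <<'E'
from h import *
s=state();p=s["tool_pos"];R=s["tool_rot"];print(p)
c=camera("top");d=camera("side")
# rack outlines drawn from estimates
def draw(i,cam,C,th,L):
    u=np.array([np.cos(th),np.sin(th),0]);v=np.array([-u[1],u[0],0]);C=np.array([*C,0])
    for y in(-.03,.03):
        q=w2p(cam,[C+u*a+v*y+[0,0,.027] for a in(-L/2,L/2)]);cv2.line(i,*[tuple(int(round(t*8)) for t in z) for z in q],(0,0,255),1,cv2.LINE_AA,3)
    q=w2p(cam,[C+u*a*(L/2+.009)+v*b*.054+[0,0,.031] for a,b in((-1,-1),(-1,1),(1,1),(1,-1))])
    cv2.polylines(i,[np.round(q*8).astype(np.int32)],True,(0,200,0),1,cv2.LINE_AA,3)
for i,cam in((c["color"],c),(d["color"],d)):
    draw(i,cam,(.4528,-.2409),np.radians(2.3),.105);draw(i,cam,(.4363,-.3784),np.radians(-3),.07)
f=lambda i:cv2.resize(i,None,fx=4,fy=4,interpolation=cv2.INTER_CUBIC)
cv2.imwrite("pics/f.png",np.hstack([f(c["color"][240:330,340:480]),np.zeros((360,8,3),np.uint8)])); 
a=f(c["color"][240:330,340:480]);b=f(d["color"][200:320,330:470]);cv2.imwrite("pics/f.png",cv2.resize(np.vstack([a,b]),None,fx=.7,fy=.7,interpolation=cv2.INTER_AREA))
E
```

```text
[ 0.43924614 -0.34967665  0.30333048]
```

View pics/f.png

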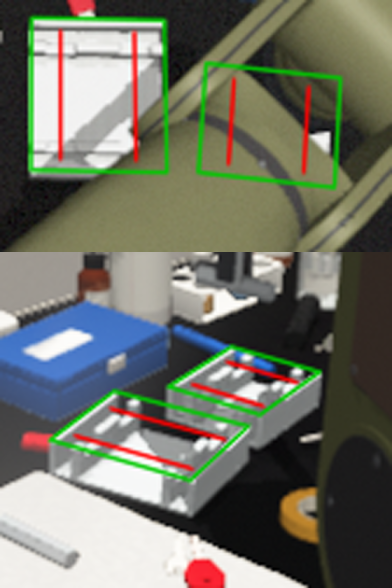

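Call:
move_arm([
  {"jaw":1,"slide":[0,-0.03,0.6],"twist":0},
  {"jaw":1,"slide":[0,0,0.6],"twist":0},
  {"jaw":1,"slide":[0,0,0.4],"twist":0},
  {"jaw":1,"slide":[0,0,0.2],"twist":0},
  {"jaw":1,"slide":[0,0,0.1],"twist":0},
  {"jaw":1,"slide":[0,0,0.08],"twist":0},
  {"jaw":1,"slide":[0,0,0],"twist":0},
])

```text
t: 31.95
tool_pos: [0.44, -0.3464, 0.2041]
tool_rot: [[0.999, -0.054, 0.0], [-0.054, -0.999, -0.0], [0.001, 0.0, -1.0]]
ft_force: [0.5, -0.4, 0.6]
width: 0.0107
gripper_force: 73.3
```

Call:
move_arm([
  {"jaw":1,"slide":[0,0.03,0.05],"twist":0},
  {"jaw":1,"slide":[0,0,0.02],"twist":0},
  {"jaw":0.6,"slide":[0,0,0],"twist":0},
  {"jaw":0.2,"slide":[0,0,0],"twist":0},
  {"jaw":0.2,"slide":[0,0,0],"twist":0},
  {"jaw":0.2,"slide":[0,0,-0.2],"twist":0},
  {"jaw":0.2,"slide":[0,0,-0.6],"twist":0},
  {"jaw":0.2,"slide":[0,0,-0.6],"twist":0},
  {"jaw":0.2,"slide":[0,0,-0.6],"twist":0},
  {"jaw":0.2,"slide":[0,0,-0.6],"twist":0},
  {"jaw":0.2,"slide":[0,0,-0.6],"twist":0},
  {"jaw":0.2,"slide":[0,0,0],"twist":0},
])

```text
t: 33.45
tool_pos: [0.4403, -0.3483, 0.3642]
tool_rot: [[0.999, -0.054, 0.005], [-0.054, -0.999, -0.005], [0.005, 0.005, -1.0]]
ft_force: [-0.2, -0.2, 0.3]
width: 0.0346
gripper_force: 0.0
```

Call:
move_arm([
  {"jaw":0,"slide":[-0.04,-0.83,0],"twist":0},
  {"jaw":0,"slide":[-0.04,-0.83,0],"twist":0},
  {"jaw":0,"slide":[-0.04,-0.83,0],"twist":0},
  {"jaw":0,"slide":[-0.04,-0.83,0],"twist":0},
  {"jaw":0,"slide":[-0.04,-0.83,0],"twist":0},
  {"jaw":0,"slide":[-0.04,-0.83,0],"twist":0},
  {"jaw":0,"slide":[-0.05,-0.83,0],"twist":0},
  {"jaw":0,"slide":[0,0,0],"twist":0.84},
  {"jaw":0,"slide":[0,0,0],"twist":0.84},
  {"jaw":0,"slide":[0,0,0.6],"twist":0},
  {"jaw":0,"slide":[0,0,0.6],"twist":0},
  {"jaw":0,"slide":[0,0,0.6],"twist":0},
  {"jaw":0,"slide":[0,0,0],"twist":0},
])

```text
t: 35.08
tool_pos: [0.4394, -0.0565, 0.2666]
tool_rot: [[0.985, -0.171, -0.008], [-0.171, -0.985, 0.002], [-0.008, -0.001, -1.0]]
ft_force: [-0.1, 0.4, -0.0]
width: 0.0426
gripper_force: 0.0
```

```bash
python3 - <<'E'
from h import *
s=state();p=s["tool_pos"];R=s["tool_rot"];print(p,np.degrees(np.arctan2(R[1,0],R[0,0])))
c=camera("top");d=camera("side")
print("pred S2 slot",w2p(c,[.4379,-.3484,.03])[0][::-1],w2p(d,[.4379,-.3484,.03])[0][::-1])
print("pred S1",w2p(d,[.4412,-.0562,.03])[0][::-1])
for k in(c,d): print([(round(x["conf"],2),x["pixel"]) for x in boxes_of("short_bar_1",k)])
E
```

```text
[ 0.43941199 -0.05647633  0.26662489] -9.843178744503165
pred S2 slot [282.67271363 422.39079474] [249.51267677 410.73954976]
pred S1 [300.43974746 342.59347059]
[(0.77, [280.2, 421.6])]
[(0.65, [250.3, 410.7]), (0.53, [301.3, 341.9])]
```

Call:
move_arm([
  {"jaw":0,"slide":[0.02,0,0.5],"twist":0},
  {"jaw":0,"slide":[0,0,0.5],"twist":0},
  {"jaw":0,"slide":[0,0,0.3],"twist":0},
  {"jaw":0,"slide":[0,0,0.1],"twist":0},
  {"jaw":1,"slide":[0,0,0],"twist":0},
  {"jaw":1,"slide":[0,0,0],"twist":0},
  {"jaw":1,"slide":[0,0,0],"twist":0},
  {"jaw":1,"slide":[0,0,0],"twist":0},
  {"jaw":1,"slide":[0,0,0],"twist":0},
])

```text
t: 36.4
tool_pos: [0.4426, -0.0572, 0.2012]
tool_rot: [[0.985, -0.171, 0.002], [-0.171, -0.985, -0.0], [0.002, 0.0, -1.0]]
ft_force: [-2.2, 0.3, 5.4]
width: 0.0078
gripper_force: 69.7
```

Call:
move_arm([
  {"jaw":0,"slide":[0,0,0],"twist":0},
  {"jaw":0,"slide":[0,0,0],"twist":0},
  {"jaw":0,"slide":[0,0,0.1],"twist":0},
  {"jaw":0,"slide":[0,0,0.04],"twist":0},
  {"jaw":0,"slide":[0,0,0],"twist":0},
])

```text
t: 37.02
tool_pos: [0.4419, -0.057, 0.1927]
tool_rot: [[0.985, -0.171, -0.001], [-0.171, -0.985, 0.0], [-0.001, -0.0, -1.0]]
ft_force: [-0.7, -0.4, -0.6]
width: 0.043
gripper_force: 0.0
```

Call:
move_arm([
  {"jaw":0,"slide":[0,0,0.06],"twist":0},
  {"jaw":1,"slide":[0,0,0],"twist":0},
  {"jaw":1,"slide":[0,0,0],"twist":0},
  {"jaw":1,"slide":[0,0,0],"twist":0},
  {"jaw":1,"slide":[0,0,0],"twist":0},
  {"jaw":1,"slide":[0,0,0],"twist":0},
])

```text
t: 37.78
tool_pos: [0.4432, -0.0573, 0.192]
tool_rot: [[0.985, -0.171, 0.003], [-0.171, -0.985, -0.001], [0.003, 0.0, -1.0]]
ft_force: [-0.9, 0.8, 7.2]
width: 0.0122
gripper_force: 78.7
```

Call:
move_arm([
  {"jaw":1,"slide":[0,0,-0.2],"twist":0},
  {"jaw":1,"slide":[0,0,-0.5],"twist":0},
  {"jaw":1,"slide":[0,0,-0.6],"twist":0},
  {"jaw":1,"slide":[0,0,-0.6],"twist":0},
  {"jaw":1,"slide":[0,0,-0.3],"twist":-0.85},
  {"jaw":1,"slide":[0,0,0],"twist":-0.85},
  {"jaw":1,"slide":[0.02,0.78,0],"twist":0},
  {"jaw":1,"slide":[0.02,0.78,0],"twist":0},
  {"jaw":1,"slide":[0.03,0.78,0],"twist":0},
  {"jaw":1,"slide":[0.03,0.78,0],"twist":0},
  {"jaw":1,"slide":[0.03,0.78,0],"twist":0},
  {"jaw":1,"slide":[0.03,0.78,0],"twist":0},
  {"jaw":1,"slide":[0.03,0.78,0],"twist":0},
  {"jaw":1,"slide":[0.02,0.78,0],"twist":0},
  {"jaw":1,"slide":[0.02,0.78,0],"twist":0},
  {"jaw":1,"slide":[0,0,0],"twist":0},
  {"jaw":1,"slide":[0,0,0],"twist":0},
])

```text
t: 39.9
tool_pos: [0.4347, -0.4077, 0.2998]
tool_rot: [[0.999, -0.053, -0.001], [-0.053, -0.999, 0.001], [-0.001, -0.001, -1.0]]
ft_force: [0.8, 0.3, -1.3]
width: 0.0116
gripper_force: 78.4
```

Call:
move_arm([
  {"jaw":1,"slide":[0.03,0.01,0.6],"twist":0},
  {"jaw":1,"slide":[0,0,0.6],"twist":0},
  {"jaw":1,"slide":[0,0,0.4],"twist":0},
  {"jaw":1,"slide":[0,0,0.2],"twist":0},
  {"jaw":1,"slide":[0,0,0.1],"twist":0},
  {"jaw":1,"slide":[0,0,0.1],"twist":0},
  {"jaw":1,"slide":[0,0,0],"twist":0},
])

```text
t: 40.78
tool_pos: [0.4365, -0.4089, 0.2005]
tool_rot: [[0.999, -0.053, 0.0], [-0.053, -0.999, -0.0], [0.0, 0.0, -1.0]]
ft_force: [0.9, 0.1, -0.3]
width: 0.0118
gripper_force: 78.4
```

Call:
move_arm([
  {"jaw":1,"slide":[0,0,0.05],"twist":0},
  {"jaw":1,"slide":[0,0,0.04],"twist":0},
  {"jaw":1,"slide":[0,0,0],"twist":0},
])

```text
t: 41.15
tool_pos: [0.4363, -0.4087, 0.1956]
tool_rot: [[0.999, -0.053, -0.0], [-0.053, -0.999, 0.0], [-0.0, -0.0, -1.0]]
ft_force: [-0.2, 0.2, -0.0]
width: 0.0117
gripper_force: 78.4
```

Call:
move_arm([
  {"jaw":1,"slide":[0,0,0.03],"twist":0},
  {"jaw":1,"slide":[0,0,0],"twist":0},
  {"jaw":0.6,"slide":[0,0,0],"twist":0},
  {"jaw":0.2,"slide":[0,0,0],"twist":0},
  {"jaw":0.2,"slide":[0,0,0],"twist":0},
  {"jaw":0.2,"slide":[0,0,-0.2],"twist":0},
  {"jaw":0.2,"slide":[0,0,-0.6],"twist":0},
  {"jaw":0.2,"slide":[0,0,-0.6],"twist":0},
  {"jaw":0.2,"slide":[0,0,-0.6],"twist":0},
  {"jaw":0.2,"slide":[0,0,-0.6],"twist":0},
  {"jaw":0.2,"slide":[0,0,-0.6],"twist":0},
  {"jaw":0.2,"slide":[0,0,0],"twist":0},
])

```text
t: 42.65
tool_pos: [0.4369, -0.4094, 0.3585]
tool_rot: [[0.999, -0.053, 0.005], [-0.053, -0.999, -0.005], [0.005, 0.005, -1.0]]
ft_force: [-1.2, 0.4, 0.4]
width: 0.0345
gripper_force: 0.0
```

```bash
cat > nav.py <<'E'
from h import *
def nav(x,y,a):
    s=state();p=s["tool_pos"];R=s["tool_rot"];y0=np.degrees(np.arctan2(R[1,0],R[0,0]))
    D=R.T@np.array([x-p[0],y-p[1],0]);print("pos",p.round(4),"yaw",y0.round(2),"units now-axes",(D/.05).round(2),"twist",round((y0-a)/4,2))
E
python3 - <<'E'
from nav import *
nav(.4497,.0749,-11.8)
d=camera("side");c=camera("top")
print("top foam",*blobs(c,.38,.60,-.16,.12,.032,218),sep="\n ")
for n in("short","long"):print(n,[(round(x["conf"],2),x["pixel"]) for x in boxes_of(n+"_bar_1",d)])
print(w2p(d,[[.4379,-.3484,.03],[.4347,-.4084,.03],[.4497,.0749,.03],[.5095,.0153,.03]])[:,::-1])
E
```

```text
pos [ 0.4369 -0.4094  0.3585] yaw -3.04 units now-axes [-0.26 -9.69 -0.05] twist 2.19
top foam
 (0.5094, 0.0152, 'ang', 9.2, 'L', 101, 'w', 6.2)
 (0.4496, 0.0749, 'ang', -11.9, 'L', 103, 'w', 5.5)
short [(0.71, [252.6, 414.1]), (0.65, [242.3, 420.6]), (0.49, [250.8, 409.1])]
long [(0.9, [304.6, 292.9]), (0.75, [332.7, 301.4])]
[[249.51267677 410.73954976]
 [241.305805   422.98490169]
 [329.19418948 299.36606768]
 [305.45749036 293.38106058]]
```

Call:
move_arm([
  {"jaw":0,"slide":[-0.02,-0.81,0],"twist":0},
  {"jaw":0,"slide":[-0.02,-0.81,0],"twist":0},
  {"jaw":0,"slide":[-0.02,-0.81,0],"twist":0},
  {"jaw":0,"slide":[-0.02,-0.81,0],"twist":0},
  {"jaw":0,"slide":[-0.02,-0.81,0],"twist":0},
  {"jaw":0,"slide":[-0.02,-0.81,0],"twist":0},
  {"jaw":0,"slide":[-0.02,-0.81,0],"twist":0},
  {"jaw":0,"slide":[-0.02,-0.81,0],"twist":0},
  {"jaw":0,"slide":[-0.02,-0.81,0],"twist":0},
  {"jaw":0,"slide":[-0.02,-0.81,0],"twist":0},
  {"jaw":0,"slide":[-0.03,-0.81,0],"twist":0},
  {"jaw":0,"slide":[-0.03,-0.8,0],"twist":0},
  {"jaw":0,"slide":[0,0,0],"twist":0.73},
  {"jaw":0,"slide":[0,0,0],"twist":0.73},
  {"jaw":0,"slide":[0,0,0],"twist":0.73},
  {"jaw":0,"slide":[0,0,0.6],"twist":0},
  {"jaw":0,"slide":[0,0,0.6],"twist":0},
  {"jaw":0,"slide":[0,0,0.6],"twist":0},
  {"jaw":0,"slide":[0,0,0],"twist":0},
])

```text
t: 45.22
tool_pos: [0.4474, 0.0766, 0.2604]
tool_rot: [[0.979, -0.205, -0.009], [-0.205, -0.979, -0.0], [-0.008, 0.002, -1.0]]
ft_force: [-0.2, 0.5, -0.3]
width: 0.0426
gripper_force: 0.0
```

Call:
move_arm([
  {"jaw":0,"slide":[0.05,0.02,0.5],"twist":0},
  {"jaw":0,"slide":[0,0,0.5],"twist":0},
  {"jaw":0,"slide":[0,0,0.25],"twist":0},
  {"jaw":0,"slide":[0,0,0.1],"twist":0},
  {"jaw":0,"slide":[0,0,0],"twist":0},
  {"jaw":0,"slide":[0,0,0],"twist":0},
])

```text
t: 45.98
tool_pos: [0.452, 0.0753, 0.1977]
tool_rot: [[0.979, -0.204, 0.002], [-0.204, -0.979, 0.0], [0.002, -0.0, -1.0]]
ft_force: [-0.4, 0.5, 0.2]
width: 0.043
gripper_force: 0.0
```

Call:
move_arm([
  {"jaw":0,"slide":[-0.04,0,0.1],"twist":0},
  {"jaw":0,"slide":[0,0,0.09],"twist":0},
  {"jaw":1,"slide":[0,0,0],"twist":0},
  {"jaw":1,"slide":[0,0,0],"twist":0},
  {"jaw":1,"slide":[0,0,0],"twist":0},
  {"jaw":1,"slide":[0,0,0],"twist":0},
  {"jaw":1,"slide":[0,0,0],"twist":0},
])

```text
t: 46.85
tool_pos: [0.4525, 0.0757, 0.1919]
tool_rot: [[0.979, -0.204, 0.008], [-0.204, -0.979, -0.0], [0.008, -0.001, -1.0]]
ft_force: [-2.9, -1.4, 20.9]
width: 0.0122
gripper_force: 81.2
```

Call:
move_arm([
  {"jaw":1,"slide":[0,0,-0.2],"twist":0},
  {"jaw":1,"slide":[0,0,-0.5],"twist":0},
  {"jaw":1,"slide":[0,0,-0.6],"twist":0},
  {"jaw":1,"slide":[0,0,-0.6],"twist":0},
  {"jaw":1,"slide":[0,0,-0.3],"twist":-0.88},
  {"jaw":1,"slide":[0,0,0],"twist":-0.88},
  {"jaw":1,"slide":[0,0,0],"twist":-0.88},
  {"jaw":1,"slide":[0,0,0],"twist":-0.88},
  {"jaw":1,"slide":[0,0,0],"twist":0},
])

```text
t: 47.98
tool_pos: [0.449, 0.0757, 0.2964]
tool_rot: [[0.999, 0.039, -0.001], [0.039, -0.999, -0.0], [-0.001, -0.0, -1.0]]
ft_force: [0.7, -0.6, -0.4]
width: 0.0119
gripper_force: 78.3
```

```bash
python3 -c "
from nav import *
nav(.4542,-.2108,2.3)"
```

```text
pos [0.449  0.0757 0.2964] yaw 2.24 units now-axes [-0.12  5.73  0.  ] twist -0.02
```

Call:
move_arm([
  {"jaw":1,"slide":[-0.02,0.82,0],"twist":0},
  {"jaw":1,"slide":[-0.02,0.82,0],"twist":0},
  {"jaw":1,"slide":[-0.02,0.82,0],"twist":0},
  {"jaw":1,"slide":[-0.02,0.82,0],"twist":0},
  {"jaw":1,"slide":[-0.02,0.82,0],"twist":0},
  {"jaw":1,"slide":[-0.02,0.82,0],"twist":0},
  {"jaw":1,"slide":[0,0.81,0],"twist":0},
  {"jaw":1,"slide":[0,0,0],"twist":0},
  {"jaw":1,"slide":[0,0,0.6],"twist":0},
  {"jaw":1,"slide":[0,0,0.6],"twist":0},
  {"jaw":1,"slide":[0,0,0.4],"twist":0},
  {"jaw":1,"slide":[0,0,0.2],"twist":0},
  {"jaw":1,"slide":[0,0,0],"twist":0},
  {"jaw":1,"slide":[0,0,0],"twist":0},
])

```text
t: 49.72
tool_pos: [0.4553, -0.2109, 0.2082]
tool_rot: [[0.999, 0.04, 0.001], [0.04, -0.999, -0.001], [0.001, 0.001, -1.0]]
ft_force: [0.4, 0.1, -1.5]
width: 0.0118
gripper_force: 78.4
```

Call:
move_arm([
  {"jaw":1,"slide":[0,0,0.1],"twist":0},
  {"jaw":1,"slide":[0,0,0.08],"twist":0},
  {"jaw":1,"slide":[0,0,0.06],"twist":0},
  {"jaw":1,"slide":[0,0,0],"twist":0},
])

```text
t: 50.22
tool_pos: [0.4547, -0.2108, 0.1948]
tool_rot: [[0.999, 0.04, -0.001], [0.04, -0.999, 0.0], [-0.001, -0.0, -1.0]]
ft_force: [-0.5, 0.8, -0.6]
width: 0.0118
gripper_force: 78.4
```

Call:
move_arm([
  {"jaw":1,"slide":[0,0,0.03],"twist":0},
  {"jaw":1,"slide":[0,0,0],"twist":0},
  {"jaw":0.6,"slide":[0,0,0],"twist":0},
  {"jaw":0.2,"slide":[0,0,0],"twist":0},
  {"jaw":0.2,"slide":[0,0,0],"twist":0},
  {"jaw":0.2,"slide":[0,0,-0.2],"twist":0},
  {"jaw":0.2,"slide":[0,0,-0.6],"twist":0},
  {"jaw":0.2,"slide":[0,0,-0.6],"twist":0},
  {"jaw":0.2,"slide":[0,0,-0.6],"twist":0},
  {"jaw":0.2,"slide":[0,0,-0.6],"twist":0},
  {"jaw":0.2,"slide":[0,0,-0.6],"twist":0},
  {"jaw":0.2,"slide":[0,0,0],"twist":0},
])

```text
t: 51.72
tool_pos: [0.4555, -0.2113, 0.3575]
tool_rot: [[0.999, 0.04, 0.006], [0.04, -0.999, -0.004], [0.006, 0.004, -1.0]]
ft_force: [0.2, 0.0, -0.2]
width: 0.0344
gripper_force: 0.0
```

```bash
python3 - <<'E'
from nav import *
u=np.array([np.cos(np.radians(9.3)),np.sin(np.radians(9.3))])
t=np.array([.5095,.0153])-.015*u;print(t);nav(*t,9.3)
d=camera("side");print([(round(x["conf"],2),x["pixel"]) for x in boxes_of("long_bar_1",d)])
print(w2p(d,[[.4516,-.2109,.03],[.5095,.0153,.03]])[:,::-1])
E
```

```text
[0.49469716 0.01287594]
pos [ 0.4555 -0.2113  0.3575] yaw 2.28 units now-axes [ 0.96 -4.45 -0.01] twist -1.76
[(0.76, [307.6, 293.1]), (0.57, [270.1, 378.8])]
[[269.74695131 376.88661973]
 [305.45749036 293.38106058]]
```

Call:
move_arm([
  {"jaw":0,"slide":[0.16,-0.74,0],"twist":0},
  {"jaw":0,"slide":[0.16,-0.74,0],"twist":0},
  {"jaw":0,"slide":[0.16,-0.74,0],"twist":0},
  {"jaw":0,"slide":[0.16,-0.74,0],"twist":0},
  {"jaw":0,"slide":[0.16,-0.74,0],"twist":0},
  {"jaw":0,"slide":[0.16,-0.75,0],"twist":0},
  {"jaw":0,"slide":[0,0,0],"twist":-0.88},
  {"jaw":0,"slide":[0,0,0],"twist":-0.88},
  {"jaw":0,"slide":[0,0,0.6],"twist":0},
  {"jaw":0,"slide":[0,0,0.6],"twist":0},
  {"jaw":0,"slide":[0,0,0.6],"twist":0},
  {"jaw":0,"slide":[0,0,0.6],"twist":0},
  {"jaw":0,"slide":[0,0,0.4],"twist":0},
  {"jaw":0,"slide":[0,0,0],"twist":0},
  {"jaw":0,"slide":[0,0,0],"twist":0},
])

```text
t: 53.7
tool_pos: [0.494, 0.0134, 0.2137]
tool_rot: [[0.987, 0.162, -0.0], [0.162, -0.987, 0.0], [-0.0, -0.0, -1.0]]
ft_force: [0.8, 0.6, 0.3]
width: 0.0425
gripper_force: 0.0
```

```bash
python3 -c "
from nav import *
nav(.4947,.0129,9.3)"
```

```text
pos [0.494  0.0134 0.2137] yaw 9.32 units now-axes [ 0.01  0.01 -0.  ] twist 0.0
```

Call:
move_arm([
  {"jaw":0,"slide":[0,0,0.25],"twist":0},
  {"jaw":0,"slide":[0,0,0.15],"twist":0},
  {"jaw":0,"slide":[0,0,0.05],"twist":0},
  {"jaw":1,"slide":[0,0,0],"twist":0},
  {"jaw":1,"slide":[0,0,0],"twist":0},
  {"jaw":1,"slide":[0,0,0],"twist":0},
  {"jaw":1,"slide":[0,0,0],"twist":0},
  {"jaw":1,"slide":[0,0,0],"twist":0},
])

```text
t: 54.7
tool_pos: [0.4944, 0.0133, 0.192]
tool_rot: [[0.987, 0.162, 0.001], [0.162, -0.987, -0.0], [0.001, 0.0, -1.0]]
ft_force: [-1.3, 0.4, 5.6]
width: 0.0117
gripper_force: 78.6
```

Call:
move_arm([
  {"jaw":1,"slide":[0,0,-0.16],"twist":0},
  {"jaw":1,"slide":[-0.3,0,0],"twist":0},
  {"jaw":1,"slide":[-0.5,0,0],"twist":0},
  {"jaw":1,"slide":[-0.4,0,0],"twist":0},
  {"jaw":1,"slide":[0,0,-0.4],"twist":0},
  {"jaw":1,"slide":[0,0,-0.6],"twist":0},
  {"jaw":1,"slide":[0,0,-0.6],"twist":0},
  {"jaw":1,"slide":[0,0,-0.4],"twist":0.88},
  {"jaw":1,"slide":[0,0,0],"twist":0.88},
  {"jaw":1,"slide":[0,0,0],"twist":0},
])

```text
t: 55.95
tool_pos: [0.4338, 0.0036, 0.2986]
tool_rot: [[0.999, 0.04, -0.001], [0.04, -0.999, 0.0], [-0.001, -0.0, -1.0]]
ft_force: [0.3, -0.5, -1.3]
width: 0.0118
gripper_force: 78.3
```

```bash
python3 -c "
from nav import *
nav(.4390,-.2715,2.3)"
```

```text
pos [0.4338 0.0036 0.2986] yaw 2.31 units now-axes [-0.12  5.5  -0.  ] twist 0.0
```

Call:
move_arm([
  {"jaw":1,"slide":[-0.02,0.78,0],"twist":0},
  {"jaw":1,"slide":[-0.02,0.78,0],"twist":0},
  {"jaw":1,"slide":[-0.02,0.79,0],"twist":0},
  {"jaw":1,"slide":[-0.02,0.79,0],"twist":0},
  {"jaw":1,"slide":[-0.02,0.79,0],"twist":0},
  {"jaw":1,"slide":[-0.02,0.79,0],"twist":0},
  {"jaw":1,"slide":[0,0.78,0],"twist":0},
  {"jaw":1,"slide":[0,0,0],"twist":0},
  {"jaw":1,"slide":[0,0,0.6],"twist":0},
  {"jaw":1,"slide":[0,0,0.6],"twist":0},
  {"jaw":1,"slide":[0,0,0.4],"twist":0},
  {"jaw":1,"slide":[0,0,0.2],"twist":0},
  {"jaw":1,"slide":[0,0,0],"twist":0},
  {"jaw":1,"slide":[0,0,0],"twist":0},
])

```text
t: 57.7
tool_pos: [0.4401, -0.2714, 0.2102]
tool_rot: [[0.999, 0.04, 0.001], [0.04, -0.999, -0.001], [0.001, 0.001, -1.0]]
ft_force: [0.6, -0.4, -0.9]
width: 0.0119
gripper_force: 78.5
```

Call:
move_arm([
  {"jaw":1,"slide":[0,0,0.1],"twist":0},
  {"jaw":1,"slide":[0,0,0.1],"twist":0},
  {"jaw":1,"slide":[0,0,0.08],"twist":0},
  {"jaw":1,"slide":[0,0,0.03],"twist":0},
  {"jaw":1,"slide":[0,0,0],"twist":0},
])

```text
t: 58.32
tool_pos: [0.4398, -0.2715, 0.194]
tool_rot: [[0.999, 0.04, -0.0], [0.04, -0.999, 0.0], [-0.0, -0.0, -1.0]]
ft_force: [-2.2, 0.4, 1.9]
width: 0.0115
gripper_force: 78.9
```

Call:
move_arm([
  {"jaw":0.6,"slide":[0,0,0],"twist":0},
  {"jaw":0.2,"slide":[0,0,0],"twist":0},
  {"jaw":0.2,"slide":[0,0,0],"twist":0},
  {"jaw":0.2,"slide":[0,0,-0.2],"twist":0},
  {"jaw":0.2,"slide":[0,0,-0.7],"twist":0},
  {"jaw":0.2,"slide":[0,0,-0.8],"twist":0},
  {"jaw":0.2,"slide":[0,0,-0.8],"twist":0},
  {"jaw":0.2,"slide":[0,0,-0.8],"twist":0},
  {"jaw":0.2,"slide":[0,0,-0.8],"twist":0},
  {"jaw":0.2,"slide":[-0.4,0.8,0],"twist":0},
  {"jaw":0.2,"slide":[-0.4,0.8,0],"twist":0},
  {"jaw":0.2,"slide":[-0.4,0.8,0],"twist":0},
  {"jaw":0.2,"slide":[-0.4,0.8,0],"twist":0},
  {"jaw":0.2,"slide":[-0.4,0.8,0],"twist":0},
  {"jaw":0.2,"slide":[-0.4,0.8,0],"twist":0},
  {"jaw":0.2,"slide":[-0.4,0.8,0],"twist":0},
  {"jaw":0.2,"slide":[-0.4,0.8,0],"twist":0},
  {"jaw":0.2,"slide":[0,0,0],"twist":0},
  {"jaw":0.2,"slide":[0,0,0],"twist":0},
])

```text
t: 60.7
tool_pos: [0.2926, -0.5972, 0.399]
tool_rot: [[0.999, 0.04, 0.0], [0.04, -0.999, 0.0], [0.0, -0.0, -1.0]]
ft_force: [-0.2, 0.2, -0.8]
width: 0.0342
gripper_force: 0.0
```

```bash
python3 - <<'E'
from h import *
print(state()["tool_pos"]);c=camera("top");d=camera("side")
for k in(c,d):
    for n in("short","long"):print(n,[(round(x["conf"],2),x["pixel"]) for x in boxes_of(n+"_bar_1",k)])
    print(w2p(k,[[.4379,-.3484,.03],[.4347,-.4084,.03],[.4516,-.2109,.03],[.454,-.2709,.03]])[:,::-1].round(1).tolist())
f=lambda i,s:cv2.resize(i,None,fx=s,fy=s,interpolation=cv2.INTER_CUBIC)
a=f(c["color"][160:330,230:480],3.0)[:, :750];b=f(d["color"][210:310,230:470],3.125);b=b[:,:750]
i=np.vstack([a,b]);i=cv2.resize(i,None,fx=.72,fy=.72,interpolation=cv2.INTER_AREA);print(i.shape);cv2.imwrite("pics/g.png",i)
E
```

```text
[ 0.29258436 -0.59720087  0.39896261]
short [(0.65, [286.5, 452.5]), (0.49, [283.0, 419.9])]
long [(0.91, [276.6, 363.5]), (0.69, [271.8, 389.1])]
[[282.7, 422.4], [285.7, 449.2], [273.0, 361.2], [273.5, 388.0]]
short [(0.74, [250.0, 405.8]), (0.44, [242.8, 421.7])]
long [(0.77, [269.5, 376.8]), (0.61, [261.0, 390.0])]
[[249.5, 410.7], [241.3, 423.0], [269.7, 376.9], [259.6, 389.1]]
(592, 540, 3)
```

View pics/g.png

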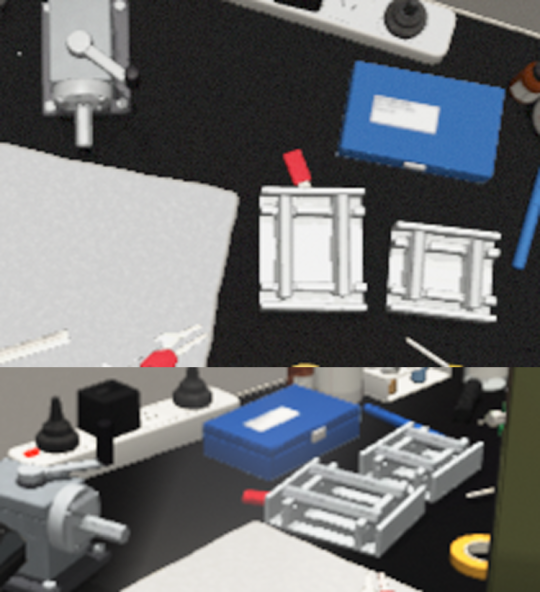

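The final view shows all four pieces lying in their slots between the lips: long at top-image pixels (277, 364) and (272, 389), short at (283, 420) and (287, 453). The lever is shut and the stock bar is in the collet.

```bash
python3 -c "
from plant import *
print(sign_off())"
```

```text
the job is handed in; nothing more can be done
None
```

I opened the lever, fed the stock bar home, shut the lever on it and laid all four cut pieces in their racks. I never touched the vial, and I handed the job in at about 61 s of the 208 s. `sign_off()` gave no verdict, so success is judged only from the final camera pictures.

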